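# Backstamp a batch of porcelain sample tiles

## Task

Pull the press's bed right out, lift all the square porcelain tiles one by one from the bin and lay them flat side by side on the bed, push the bed fully home under the bar, swing the side lever all the way to its stop and let it return so that every tile is stamped at once. Then pull the bed right out again, move all the tiles to the wooden ware board, lying flat and not stacked, and push the empty bed fully home. Leave the round piece in the bin and do not knock over the dish on the board or the bell.

Things in the scene. Friction and masses are not known exactly. Their poses are not given: they have to be found in the camera images.
- press: grey stamping press, fixed; origin on the table midway between its two posts (106 mm to either side, 108 mm high); x points away from the robot, y to the lever's side. Base 230 mm wide, 18 mm high, from 200 mm before to 60 mm behind. The bar between the posts (50 mm deep, 66 to 88 mm above the table) comes down 14 mm with the lever, to just over the tiles
- bed (a joint): sliding aluminium bed: 0 = fully home under the bar, 0.13 m = right out towards the robot (the press's -x); starts at 0 to 0.05. Stiff to slide (about 2 N), no spring, stays where left
- bed_floor (a point): centre of the bed's inner floor (30 mm above the table), axes as the press's. The floor is 84 mm (x) by 176 mm (y), inside a rim 3 mm thick and 6 mm high: three tiles fit side by side along y, at 0 and 56 mm to either side
- bed_post (a point): upright black post at the middle of the bed's front edge, 67 mm before the bed's centre, 18 mm diameter, from 30 to 80 mm above the table; this point lies on its axis 65 mm above the table. Pinch it from above to slide the bed
- lever (a joint): sprung side lever: 0 = upright at rest, 1.0 rad = stop; swings about the press's y axis so that the knob moves towards the robot (press -x) and down. The spring pulls it back to 0: about 2 N at the knob at rest, 8 N at the stop; damped, so it may be let go. The bar moves with it
- lever_knob (a point): centre of the black ball (30 mm diameter) at the lever's end, 150 mm from the hinge, 205 mm above the table at rest; the arm below it is a 12 mm rod. Pinch the ball across the press's y, or push it from behind
- lever_hinge (a point): the lever's hinge, on the left side of the press as seen from the robot, 55 mm above the table
- bin: grey open plastic bin, 240 (x) x 190 (y) x 45 mm high, walls and floor 6 mm, fixed; origin at the centre of its underside. Stands left or right of the press, the board on the other side
- board: plywood ware board 260 (x) x 200 (y) x 12 mm, fixed; origin at the centre of its underside. The little dish stands on it near its far (+x) edge
- tile1: square white fired porcelain sample tile, 44 x 44 x 20 mm, rounded edges, about 90 g; origin at its centre, z normal to the square faces (either face may be up), x and y normal to the edges. Starts flat in the bin. Two or three of tile1 to tile4 are present; None from the start = absent
- tile2: square white fired porcelain sample tile, 44 x 44 x 20 mm, rounded edges, about 90 g; origin at its centre, z normal to the square faces (either face may be up), x and y normal to the edges. Starts flat in the bin. Two or three of tile1 to tile4 are present; None from the start = absent
- tile3: square white fired porcelain sample tile, 44 x 44 x 20 mm, rounded edges, about 90 g; origin at its centre, z normal to the square faces (either face may be up), x and y normal to the edges. Starts flat in the bin. Two or three of tile1 to tile4 are present; None from the start = absent
- tile4: square white fired porcelain sample tile, 44 x 44 x 20 mm, rounded edges, about 90 g; origin at its centre, z normal to the square faces (either face may be up), x and y normal to the edges. Starts flat in the bin. Two or three of tile1 to tile4 are present; None from the start = absent
- puck: round white porcelain piece, 44 mm diameter, 20 mm thick, in the bin among the tiles; not to be stamped; origin at its centre, z along its axis
- dish: little white dish, 60 mm diameter, 24 mm high, on the ware board, loose bystander, to be left standing; origin at the centre of its underside, z up
- bell: white bell with a loop, 76 mm diameter, 93 mm high, loose bystander, to be left standing; origin at the centre of its underside, z up
Not all that is in view belongs to the job. Leave any purple look-alike of the tile2 alone. What is shaped like the tile4 but purple is not meant.

How it is judged:
By the outcome, as a careful person would: the job done as asked, in the order asked, and still so for the second after the job is handed in, with the robot touching nothing.
Of tile1, tile2, tile3, tile4 only 2 to 3 are there at a start; the rules pass over those that are not, and their reading is None.
At some moment in a run one of tile1, tile2, tile3, tile4 may be knocked a few centimetres aside while the robot is not near it.
Once in a run the grip may slacken for a moment while it holds something.
It also fails if it takes over 210 s, if anything falls off the work surface, if the arm or the gripper's body presses on something with over 40 N, if the wrist force passes 120 N, or if a joint passes its speed limit or range.

## Robot

A 6-joint arm with a two-finger parallel gripper is mounted at the origin on the work surface. World frame = base frame: x ahead of the robot, y to its left, z up, the work surface at z = 0. Lengths are in m, angles in rad, forces in N, time in s.
With the tool pointing down it reaches from about 0.375 to 0.925 m from the base axis. Payload 5.7 kg.
Tool frame: the origin (TCP) lies at the very end of the fingers, on their centre line; the grasp point (between the pads) lies 19 mm behind it; z points along the fingers, y is the line along which they close (so a half turn about z gives the same grasp; the last joint's range is limited). The gripper opens to 88 mm and grips with 3 to 60 N. Pads are 20 mm wide; open, the fingers measure 115 mm over their backs; the gripper's body (75 mm by 178 mm) begins 61 mm behind the grasp point.
Start: joints at [1.157, 0.359, 1.51, -0, 1.272, -0.115], TCP at [0.177, 0.573, 0.193] pointing down, gripper open.
Joint ranges: [-2.97, 2.97], [-1.01, 2.36], [0.21, 2.38], [-0.96, 4.11], [0.2, 2.71], [-2.98, 2.98]. Speed limits (rad/s): [2.39, 2.39, 3.14, 3.14, 3.14, 3.14].

## Interface

Orientations are given as a 3x3 rotation matrix whose columns are the frame's x, y, z axes.
In Python, from workcell import bot gives the robot as it stands.
- The arm moves only by the tool drive_tool, never from a script. Its argument "moves" is one flat list of numbers, 4 for each row, row after row: the shift along the tool's x, y, z in cm, then the turn about the tool's z in rad. A call has 1 to 10 rows; each row shifts and turns the commanded pose from where the row before left it, along the tool's axes as they then stand; what a row does not reach is not made up. A row lasts 1/12 s, in which the tool goes at most 41.7 mm and 7.16 degrees, less where a joint would pass 70% of its speed; a pose out of reach is approached as far as the arm can. A call with a gripper value outside its range is refused whole. "hand" is the finger opening in cm, from 0 to 8.78, set as the call begins (left out, the last holds). The fingers move at their own pace and stop on an object; "newtons" is the grip in N (left out, the last holds). Time passes only in rows, so rows that do not move let the fingers close. It gives the time, the measured TCP pose, the force, the opening and the grip force at its end, in the units of the state.
- bot.get_obs(): the state, without advancing time (a new reading comes with each control period).
- bot.grab_frame(name): name is "side" or "top"; returns the picture (480x640x3 uint8, red, green, blue); there is no depth.
- bot.get_calibration(name): a dict with "fov_y" (degrees; the focal length in pixels is half the picture's height over the tangent of half this angle, whatever the lens; pixels are square), "cx", "cy" (the principal point, pixels), "k1" (the pictures are not rectified: a ray, as slopes to the right and down, at radius r is drawn at 1 + k1 r^2 times it, then the intrinsics apply), "R" (3x3) and "t" (3): a world point X has camera coordinates R X + t. Camera axes: x right, y down, z forward; pixel columns grow to the right and rows downward; lengths in m; the calibration is good to about 2 mm. A picture is of the moment at which its call begins. get_calibration takes no time and is no camera call.
- bot.hand_in(): hands the job in; it is judged then, once.
The state is a dict: "time": time; "joint_positions": joint angles; "qvel": joint speeds; "tau": joint torques, N m; "ee_pos": TCP position; "tcp_rot": TCP orientation; "wrist_force": force on the tool from outside, world axes, zero at the start; "ft_torque": the same for the moment, N m; "finger_gap": opening from 0.0 (shut) to 1.0 (fully open); "grip_force": force on a finger pad.
Only numpy, scipy, OpenCV 4.12 (cv2) and the standard library are available. Lean on these libraries where they do the work, as an engineer would, in place of code of your own. Each camera call takes 0.05 s, during which the arm holds its last target. There are 200 camera calls.

## Working session

There is one attempt and no reset: what is moved stays moved. The work goes in short steps, Python scripts to look and compute and a tool call to move; the robot and the scene stay as the last step left them, time stands still between calls to the robot, and variables do not carry over. Pictures are saved under pics/ and viewed, at most 14 in all, crops included, and the job is handed in when it is done.

Besides the shell and the picture viewer there is one more tool, called after ">>>" in YAML: its name, and indented under it one key for each argument. drive_tool: Moves the arm, as the interface text tells. Its arguments: {"type":"object","properties":{"moves":{"type":"array"},"hand":{"type":"number"},"newtons":{"type":"number"}},"required":["moves"]}

```bash
mkdir -p pics; ls
python3 - <<'E'
from workcell import bot
import cv2,numpy as np
np.set_printoptions(precision=4,suppress=True)
o=bot.get_obs()
print({k:np.round(v,3) for k,v in o.items()})
for n in("side","top"):
    print(n,bot.get_calibration(n))
    cv2.imwrite(f"pics/{n}0.png",bot.grab_frame(n)[:,:,::-1])
E
```

```text
pics
{'time': np.float64(0.0), 'joint_positions': array([ 1.157,  0.359,  1.511, -0.   ,  1.272, -0.115]), 'qvel': array([-0.001,  0.   ,  0.   ,  0.   , -0.001,  0.001]), 'tau': array([ -0.001, -51.536, -27.074,   0.067,   0.035,  -0.   ]), 'ee_pos': array([0.176, 0.573, 0.193]), 'tcp_rot': array([[-0.956,  0.294, -0.001],
       [ 0.294,  0.956, -0.002],
       [ 0.   , -0.002, -1.   ]]), 'wrist_force': array([-0.006, -0.255, -0.512]), 'ft_torque': array([0.01 , 0.001, 0.046]), 'grip_force': np.float64(0.0), 'finger_gap': np.float64(1.002)}
side {'fov_y': 51.338576181576364, 'cx': 317.60128611836615, 'cy': 236.6775990721251, 'k1': -0.023779577003882866, 'R': array([[ 0.8804, -0.4739,  0.0177],
       [-0.2557, -0.5058, -0.8239],
       [ 0.3993,  0.7208, -0.5665]]), 't': array([-0.501 ,  0.1981,  1.0157])}
top {'fov_y': 50.509664072245414, 'cx': 321.4574256668684, 'cy': 237.102597678625, 'k1': -0.05781294678698542, 'R': array([[ 0.0298, -0.9993,  0.0219],
       [-0.9865, -0.0329, -0.1604],
       [ 0.161 , -0.0168, -0.9868]]), 't': array([-0.1116,  0.551 ,  1.1658])}
```

View pics/side0.png

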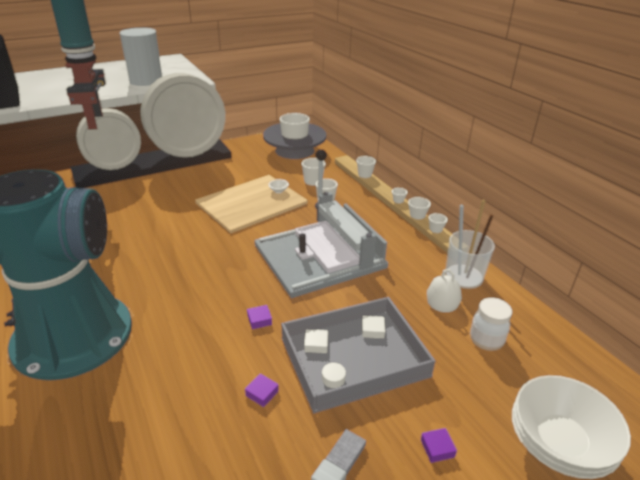

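View pics/top0.png

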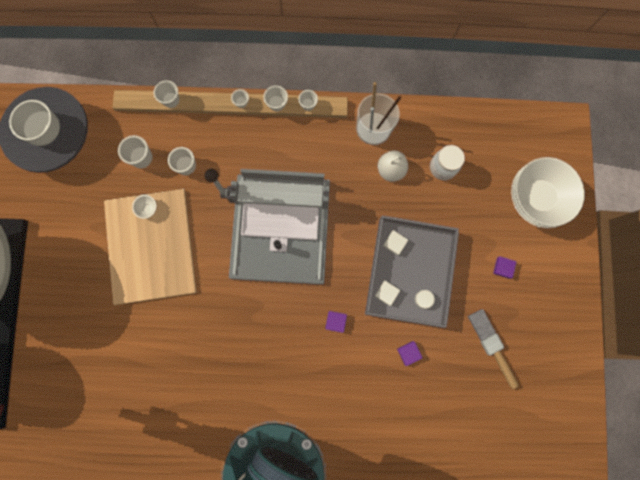

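The top view shows the bin right of the press, with two white tiles at (397,243) and (388,293) and the puck at (425,299). The board with its dish (144,207) is on the left, the lever knob is at (211,175), the bed post at (278,244), and the bell at (393,165). The purple blocks are decoys. I'll enlarge crops to measure.

```bash
cat > h.py <<'E'
from workcell import bot
import cv2,numpy as np
from scipy.optimize import least_squares
np.set_printoptions(precision=4,suppress=True)
C={n:bot.get_calibration(n) for n in("side","top")}
def proj(n,X):
    c=C[n];X=np.atleast_2d(X)@np.array(c["R"]).T+c["t"];s=X[:,:2]/X[:,2:]
    s=s*(1+c["k1"]*(s**2).sum(1,keepdims=True));f=240/np.tan(np.radians(c["fov_y"]/2))
    return s*f+[c["cx"],c["cy"]]
def ray(n,p):
    c=C[n];f=240/np.tan(np.radians(c["fov_y"]/2));d=(np.array(p,float)-[c["cx"],c["cy"]])/f;s=d.copy()
    for _ in range(20): s=d/(1+c["k1"]*(s@s))
    R=np.array(c["R"]);return -R.T@c["t"],R.T@np.r_[s,1]
def onz(n,p,z):
    o,d=ray(n,p);return o+d*(z-o[2])/d[2]
def tri(pt,ps):
    r=least_squares(lambda X:np.r_[proj("top",X)[0]-pt,proj("side",X)[0]-ps],onz("top",pt,.03))
    return r.x,np.abs(r.fun).max()
def grab(n,save=None,crop=None,k=1):
    im=bot.grab_frame(n)[:,:,::-1].copy()
    if save:
        o=im if crop is None else im[crop[1]:crop[3],crop[0]:crop[2]]
        cv2.imwrite("pics/"+save,cv2.resize(o,None,fx=k,fy=k,interpolation=cv2.INTER_CUBIC))
    return im
def blobs(im,box,thr=150,lo=40):
    x0,y0,x1,y1=box;s=im[y0:y1,x0:x1].astype(int)
    m=((s.min(2)>thr)&(s.max(2)-s.min(2)<60)).astype(np.uint8)
    n,l,st,ce=cv2.connectedComponentsWithStats(m);out=[]
    for i in range(1,n):
        if st[i,4]>=lo:
            cn=cv2.findContours((l==i).astype(np.uint8),0,2)[0][0]
            out.append((np.round(ce[i]+[x0,y0],2),st[i,4],[np.round(v,1) for v in cv2.minAreaRect(cn)[1:]]))
    return out
E
python3 - <<'E'
from h import *
t=cv2.imread("pics/top0.png");s=cv2.imread("pics/side0.png")
cv2.imwrite("pics/tc.png",cv2.resize(t[160:340,200:466],None,fx=3,fy=3,interpolation=2))
cv2.imwrite("pics/sc.png",cv2.resize(s[140:420,195:445],None,fx=2.1,fy=2.1,interpolation=2))
print(*blobs(t,(365,215,460,330)),sep="\n");print(*blobs(s,(285,305,430,400)),sep="\n")
E
```

```text
(array([395.92, 241.89]), np.int32(294), [array([17.8, 17.2]), np.float64(33.7)])
(array([387.78, 292.65]), np.int32(309), [array([18.3, 18.1]), np.float64(32.0)])
(array([424.47, 298.57]), np.int32(266), [array([17., 18.]), np.float64(90.0)])
(array([373.23, 325.75]), np.int32(455), [array([20., 23.]), np.float64(90.0)])
(array([330.99, 359.57]), np.int32(2327), [array([63.2, 63.1]), np.float64(9.8)])
```

View pics/tc.png

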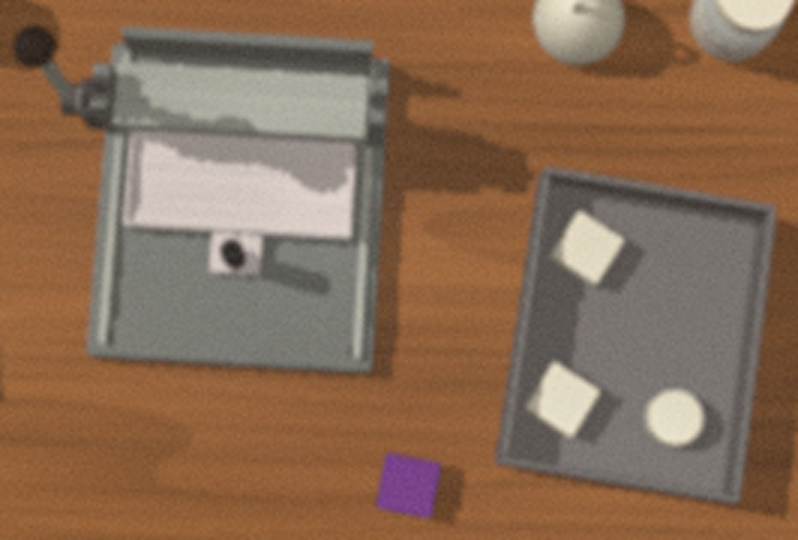

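View pics/sc.png

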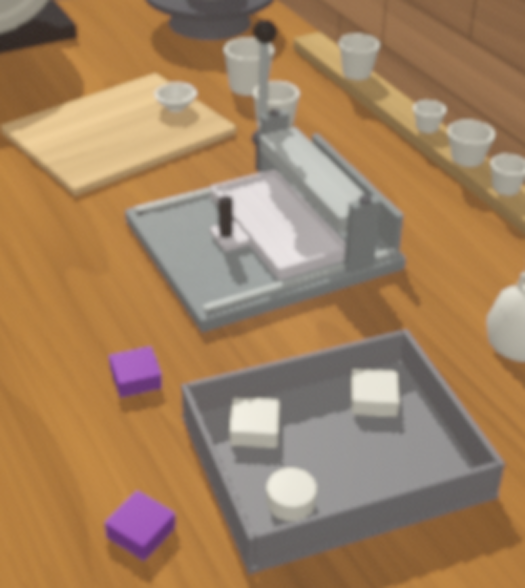

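```bash
cat > fit.py <<'E'
from h import *
T=lambda *p:np.array(p)/3+[199.7,159.7]
S=lambda *p:np.array(p)/2.1+[194.7,139.7]
def fit(obs,x0):
    def P(q,l): 
        c,s=np.cos(q[2]),np.sin(q[2]);return [q[0]+c*l[0]-s*l[1],q[1]+s*l[0]+c*l[1],l[2]]
    f=lambda q:np.concatenate([proj(n,P(q,l))[0]-p for n,p,l in obs])
    r=least_squares(f,x0,loss="soft_l1");return r.x,r.fun.round(1) if 0 else f(r.x).reshape(-1,2).round(1).tolist()
z=.018
print("press",*fit([("top",T(90,355),(-.2,.115,z)),("top",T(369,373),(-.2,-.115,z)),("side",S(128,212),(-.2,.115,z)),("side",S(203,322),(-.2,-.115,z)),("side",S(404,258),(.06,-.115,z))],[.6,.0,0]))
z=.045;c=[(.12,.095,z),(.12,-.095,z),(-.12,-.095,z),(-.12,.095,z)]
print("bin",*fit([("top",T(*p),l) for p,l in zip([(545,170),(776,206),(740,502),(498,465)],c)]+[("side",S(*p),l) for p,l in zip([(405,333),(500,464),(252,568),(183,385)],c)],[.5,-.3,0]))
z=.012;c=[(.13,.1,z),(.13,-.1,z),(-.13,-.1,z),(-.13,.1,z)]
print("board",*fit([("top",np.array(p),l) for p,l in zip([(104,227+0),(185,190),(196,293),(113,304)],c) if p[0]!=104]+[("side",S(*p),l) for p,l in zip([(155,74),(236,128),(78,190),(4,128)],c)],[.5,.4,0]))
print("knob",*tri(T(34,45),S(264,31)))
print("posttop",*tri(T(233,250),S(226,199)))
print("tileA",*tri([395.92,241.89],S(375,386)))
print("tileB",*tri([387.78,292.65],S(256,416)))
print("puck",*tri([424.47,298.57],S(292,488)))
for p in([395.92,241.89],[387.78,292.65],[424.47,298.57]):print(onz("top",p,.026))
print("dish",tri((144,206),(279,186)),"bell",onz("top",(393,165),.05))
# tile edge directions from top image corners at z=.026
for cs in ([(584,209),(625,243),(601,285),(558,252)],[(557,361),(600,395),(575,437),(532,405)]):
    W=np.array([onz("top",T(*p),.026)[:2] for p in cs]);d=W-np.roll(W,-1,0)
    print("edges",np.degrees(np.arctan2(d[:,1],d[:,0])).round(1),np.linalg.norm(d,axis=1),W.mean(0))
E
python3 fit.py
```

```text
press [ 0.648   0.0013 -0.0341] [[-0.2, -0.1], [2.4, 0.3], [-1.1, -1.9], [-0.4, -0.5], [2.7, -0.3]]
bin [ 0.4796 -0.3163 -0.1275] [[0.2, -0.4], [0.7, 0.1], [1.0, 1.1], [1.7, 0.8], [0.4, -3.0], [3.1, -1.1], [-0.7, -13.2], [-1.6, -0.5]]
board [0.524  0.3229 0.176 ] [[0.2, -1.0], [0.4, 0.1], [0.9, 0.8], [0.9, -0.9], [0.7, -1.1], [-2.1, -0.9], [-1.8, -1.9]]
knob [0.6533 0.1458 0.2018] 0.6094992345571768
posttop [0.5312 0.0081 0.0771] 0.2887825072468786
tileA [ 0.5511 -0.2756  0.0223] 0.46943190060275697
tileB [ 0.4282 -0.2573  0.0223] 0.15842529478476308
puck [ 0.4165 -0.3463  0.0202] 0.2251769605209688
[ 0.5517 -0.2756  0.026 ]
[ 0.4284 -0.2569  0.026 ]
[ 0.4168 -0.3453  0.026 ]
dish (array([0.6211, 0.3428, 0.0218]), np.float64(0.10557831260484818)) bell [ 0.7377 -0.2634  0.05  ]
edges [  51.4  -29.  -126.3  149.9] [0.043  0.0399 0.0435 0.0416] [ 0.5513 -0.2783]
edges [  53.1  -30.2 -125.1  151.2] [0.0434 0.0392 0.0423 0.0406] [ 0.4279 -0.2583]
```

>>> drive_tool:
  moves: [0,0,0,0.12,0,0,0,0.12,0,0,0,0.12,0,0,0,0.12,0,0,0,0.12,0,0,0,0.12,0,0,0,0.12,0,0,0,0.12,0,0,0,0.12,0,0,0,0.12]
  hand: 4

```text
time: 0.93
ee_pos: [0.1765, 0.573, 0.1929]
tcp_rot: [[-0.066, 0.998, -0.0], [0.998, 0.066, -0.001], [-0.001, -0.001, -1.0]]
wrist_force: [-0.8, 0.2, 1.2]
finger_gap: 0.457
grip_force: 0.0
```

>>> drive_tool:
  moves: [0,0,0,0.1065,-2.77,1.87,0,0,-2.77,1.87,0,0,-2.77,1.87,0,0,-2.77,1.87,0,0,-2.77,1.87,0,0,-2.77,1.87,0,0,-2.77,1.87,0,0,-2.77,1.87,0,0,-2.77,1.87,0,0]

```text
time: 1.77
ee_pos: [0.3364, 0.3168, 0.1932]
tcp_rot: [[0.034, 0.999, -0.0], [0.999, -0.034, -0.0], [-0.0, -0.0, -1.0]]
wrist_force: [0.4, 0.6, 0.1]
finger_gap: 0.454
grip_force: 0.0
```

>>> drive_tool:
  moves: [-2.77,1.87,0,0,-2.77,1.87,0,0,-2.77,1.87,0,0,-2.77,1.87,0,0,-2.77,1.87,0,0,-2.77,1.87,0,0,-2.77,1.87,0,0,-2.77,1.87,0,0,-2.77,1.87,0,0,-2.77,1.87,0,0]

```text
time: 2.6
ee_pos: [0.5138, 0.0335, 0.1932]
tcp_rot: [[0.035, 0.999, -0.001], [0.999, -0.035, 0.0], [0.0, -0.001, -1.0]]
wrist_force: [0.2, 0.4, 0.8]
finger_gap: 0.457
grip_force: 0.0
```

>>> drive_tool:
  moves: [-2.77,1.87,0,0,0,0,0,0,0,0,0,0,0,0,0,0]

```text
time: 2.93
ee_pos: [0.5303, 0.0072, 0.1929]
tcp_rot: [[0.035, 0.999, -0.002], [0.999, -0.035, 0.001], [0.001, -0.002, -1.0]]
wrist_force: [-0.5, 0.8, 0.3]
finger_gap: 0.46
grip_force: 0.0
```

>>> drive_tool:
  moves: [0,0,3,0,0,0,3,0,0,0,3,0,0,0,3,0,0,0,2.5,0,0,0,0,0]

```text
time: 3.43
ee_pos: [0.5261, 0.0088, 0.0444]
tcp_rot: [[0.033, 0.999, -0.009], [0.999, -0.033, 0.001], [0.001, -0.009, -1.0]]
wrist_force: [-1.0, -0.2, 0.2]
finger_gap: 0.455
grip_force: 0.0
```

>>> drive_tool:
  moves: [0,0,0,0,0,0,0,0,0,0,0,0,0,0,0,0,0,0,0,0,0,0,0,0,0,0,0,0]
  hand: 0
  newtons: 25

```text
time: 4.02
ee_pos: [0.5339, 0.0065, 0.0511]
tcp_rot: [[0.035, 0.999, 0.006], [0.999, -0.035, -0.001], [-0.0, 0.006, -1.0]]
wrist_force: [-0.3, 0.2, 10.6]
finger_gap: 0.008
grip_force: 5.3
```

>>> drive_tool:
  moves: [0,-1,0,0,0,-1,0,0,0,-1,0,0,0,-1,0,0,0,-1,0,0,0,-1,0,0,0,-1,0,0]

```text
time: 4.6
ee_pos: [0.4651, 0.0082, 0.051]
tcp_rot: [[0.034, 0.999, 0.008], [0.999, -0.034, -0.002], [-0.001, 0.008, -1.0]]
wrist_force: [2.7, -2.1, 10.6]
finger_gap: 0.006
grip_force: 5.4
```

Run:
```python
from h import *
a=grab("top",None)[150:310,190:350];b=grab("side",None)[160:320,240:400]
cv2.imwrite("pics/c1.png",cv2.resize(np.hstack([a,b]),None,fx=2.5,fy=2.5,interpolation=2))
```

```text
(no output)
```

View pics/c1.png

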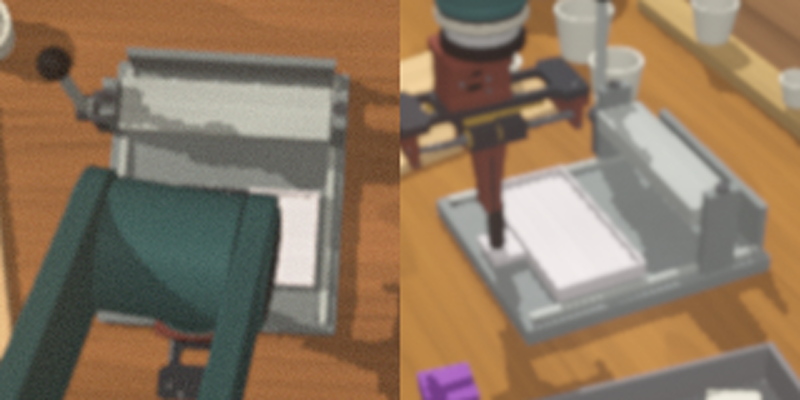

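Run:
```python
from h import *
for p in ([.4651,.0082,.051],[.4651,.0082,.03],[.4651,.0082,.08]): print(proj("side",p)[0], (proj("side",p)[0]-[240,160])*2.5+[400,0])
s=cv2.imread("pics/c1.png")[130:290,430:590]
cv2.imwrite("pics/c2.png",cv2.resize(s,None,fx=4,fy=4,interpolation=2))
print(bot.get_obs())
```

```text
[277.5704 250.6449] [493.926  226.6122]
[277.8158 257.7617] [494.5394 244.4043]
[277.2239 240.5766] [493.0598 201.4416]
{'time': 4.7, 'joint_positions': array([-0.1304,  0.3583,  1.9612, -0.0016,  0.8171, -0.0953]), 'qvel': array([ 0.0011,  0.0103, -0.0197,  0.004 ,  0.0087,  0.0021]), 'tau': array([  1.2743, -35.3685, -14.1021,   0.823 ,  -0.559 ,  -0.0249]), 'ee_pos': array([0.4626, 0.0083, 0.0509]), 'tcp_rot': array([[ 0.034 ,  0.9994,  0.0048],
       [ 0.9994, -0.034 , -0.0018],
       [-0.0016,  0.0049, -1.    ]]), 'wrist_force': array([-2.3182, -2.3263, 14.1099]), 'ft_torque': array([-0.5266,  0.3023,  0.0201]), 'grip_force': 7.133354656398296, 'finger_gap': 0.003694811893689926}
```

View pics/c2.png

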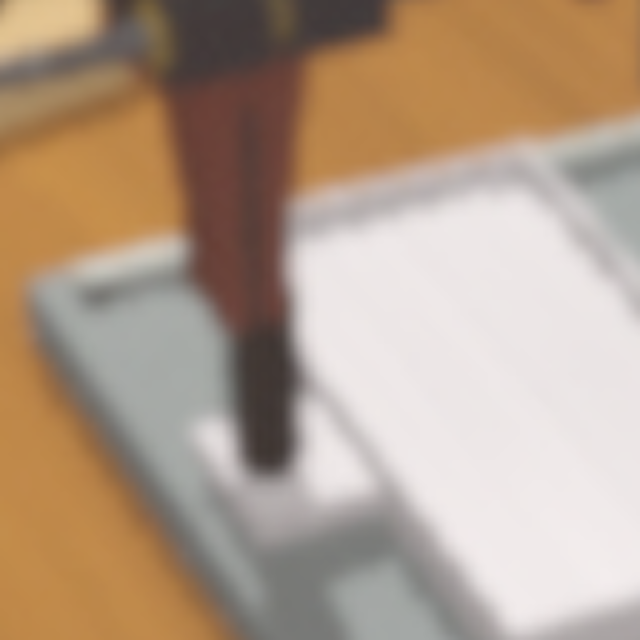

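>>> drive_tool:
  moves: [0,0,0,0,0,0,0,0,0,0,0,0,0,0,0,0]
  hand: 4

```text
time: 5.03
ee_pos: [0.4636, 0.0084, 0.0508]
tcp_rot: [[0.034, 0.999, 0.005], [0.999, -0.034, -0.001], [-0.001, 0.005, -1.0]]
wrist_force: [-1.9, -1.4, 13.6]
finger_gap: 0.271
grip_force: 7.1
```

Run:
```python
from h import *
a=cv2.resize(grab("side")[170:290,230:330],None,fx=4,fy=4,interpolation=2);cv2.imwrite("pics/x1.png",a)
```

>>> drive_tool:
  moves: [0,0,-1.5,0,0,0,-1.5,0,0,0,-1.5,0,0,0,-1.5,0,0,0,-1,0,0,0,0,0,0,0,0,0]

```text
time: 5.67
ee_pos: [0.462, 0.0091, 0.1194]
tcp_rot: [[0.035, 0.999, 0.003], [0.999, -0.035, -0.0], [-0.0, 0.003, -1.0]]
wrist_force: [-0.9, -0.7, -0.1]
finger_gap: 0.456
grip_force: 0.0
```

Run:
```python
from h import *
b=cv2.resize(grab("side")[170:290,230:330],None,fx=4,fy=4,interpolation=2)
cv2.imwrite("pics/c3.png",np.hstack([cv2.imread("pics/x1.png"),b]))
p=bot.get_obs()["ee_pos"];print(p,(proj("side",p)[0]-[230,170])*4)
```

```text
[0.4613 0.0092 0.1187] [180.226  227.5868]
```

View pics/c3.png

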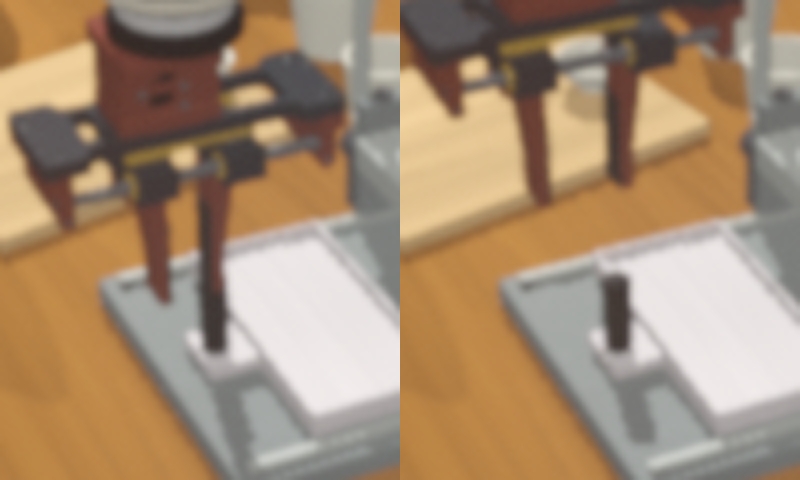

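Run:
```python
from h import *
im=grab("side")[170:290,230:330]; g=im.max(2)
c=(g<75).astype(np.uint8); n,l,st,ce=cv2.connectedComponentsWithStats(c[60:100,40:70])
for i in range(1,n): 
  if st[i,4]>10: print(st[i],ce[i]+[270,230])
print(onz("side",(284,240),.08),onz("side",(284,256.5),.03), onz("side",(284.,248.5),.055))
# tip offset hypothesis
p=bot.get_obs()["ee_pos"]
for dz in(0,.02,.025,.03): print(dz,(proj("side",p+[0,0,dz])[0]-[230,170])*4)
```

```text
[12 12  4 15 53] [283.6792 248.3585]
[0.4801 0.0032 0.08  ] [0.4804 0.0061 0.03  ] [0.48   0.0041 0.055 ]
0 [179.5286 228.4176]
0.02 [178.4413 198.8641]
0.025 [178.1664 191.3831]
0.03 [177.8901 183.8645]
```

>>> drive_tool:
  moves: [0,1.9,0,0,0,1.9,0,0,0,1.8,0,0,0,0,2,0,0,0,2,0,0,0,2,0,0,0,0,0,0,0,0,0]

```text
time: 6.43
ee_pos: [0.5155, 0.0075, 0.0571]
tcp_rot: [[0.035, 0.999, -0.004], [0.999, -0.035, 0.0], [0.0, -0.004, -1.0]]
wrist_force: [-0.8, 0.7, 0.7]
finger_gap: 0.457
grip_force: 0.0
```

>>> drive_tool:
  moves: [0,0,0.5,0,0,0,0.5,0,0,0,0.5,0,0,0,0,0,0,0,0,0]

```text
time: 6.85
ee_pos: [0.5247, 0.0069, 0.0494]
tcp_rot: [[0.035, 0.999, 0.014], [0.999, -0.035, -0.001], [-0.001, 0.014, -1.0]]
wrist_force: [-0.8, 2.1, 41.4]
finger_gap: 0.454
grip_force: 19.0
```

>>> drive_tool:
  moves: [0,0,-2,0,0,0,-2,0,0,1.5,0,0,0,1.5,0,0,0,0,2,0,0,0,2,0,0,0,1,0,0,0,1,0,0,0,0,0,0,0,0,0]

```text
time: 7.68
ee_pos: [0.547, 0.0063, 0.0234]
tcp_rot: [[0.034, 0.999, -0.001], [0.999, -0.034, 0.0], [-0.0, -0.001, -1.0]]
wrist_force: [0.1, -0.3, -0.5]
finger_gap: 0.454
grip_force: 0.0
```

>>> drive_tool:
  moves: [0,0,0.5,0,0,0,0.5,0,0,0,0,0,0,0,0,0]

```text
time: 8.02
ee_pos: [0.5472, 0.0063, 0.0134]
tcp_rot: [[0.035, 0.999, -0.0], [0.999, -0.035, -0.0], [-0.0, -0.0, -1.0]]
wrist_force: [0.4, 0.4, 0.8]
finger_gap: 0.454
grip_force: 0.0
```

>>> drive_tool:
  moves: [0,0,0.3,0,0,0,0.3,0,0,0,0,0]

```text
time: 8.27
ee_pos: [0.5469, 0.0063, 0.007]
tcp_rot: [[0.034, 0.999, -0.001], [0.999, -0.034, -0.0], [-0.0, -0.001, -1.0]]
wrist_force: [0.7, -0.7, 0.2]
finger_gap: 0.452
grip_force: 0.0
```

>>> drive_tool:
  moves: [0,0,0.3,0,0,0,0,0,0,0,0,0]

```text
time: 8.52
ee_pos: [0.5471, 0.0062, 0.0043]
tcp_rot: [[0.035, 0.999, -0.0], [0.999, -0.035, -0.0], [-0.0, -0.0, -1.0]]
wrist_force: [0.8, -0.3, -0.3]
finger_gap: 0.452
grip_force: 0.0
```

>>> drive_tool:
  moves: [0,0,0.3,0,0,0,0,0,0,0,0,0]

```text
time: 8.77
ee_pos: [0.5472, 0.0063, 0.0014]
tcp_rot: [[0.035, 0.999, -0.0], [0.999, -0.035, -0.0], [-0.0, -0.0, -1.0]]
wrist_force: [0.0, -0.2, -0.5]
finger_gap: 0.455
grip_force: 0.0
```

>>> drive_tool:
  moves: [0,0,0.2,0,0,0,0,0,0,0,0,0]

```text
time: 9.02
ee_pos: [0.5494, 0.0062, 0.0011]
tcp_rot: [[0.035, 0.999, 0.004], [0.999, -0.035, -0.0], [-0.0, 0.004, -1.0]]
wrist_force: [0.3, 0.9, 12.7]
finger_gap: 0.457
grip_force: 6.2
```

>>> drive_tool:
  moves: [0,0,0.2,0,0,0,0,0,0,0,0,0]

```text
time: 9.27
ee_pos: [0.5517, 0.0061, 0.001]
tcp_rot: [[0.035, 0.999, 0.008], [0.999, -0.035, -0.001], [-0.0, 0.008, -1.0]]
wrist_force: [0.6, 1.7, 26.7]
finger_gap: 0.452
grip_force: 13.4
```

>>> drive_tool:
  moves: [0,0,-2.5,0,0,0,-2.5,0,0,0,-2.5,0,0,0,-0.5,0,-0.1,-2.2,0,0,-0.1,-2.2,0,0,0,-2.2,0,0,0,0,0,0,0,0,0,0]

```text
time: 10.02
ee_pos: [0.4798, 0.0067, 0.077]
tcp_rot: [[0.035, 0.999, -0.001], [0.999, -0.035, 0.0], [0.0, -0.001, -1.0]]
wrist_force: [0.7, -0.6, -0.6]
finger_gap: 0.454
grip_force: 0.0
```

>>> drive_tool:
  moves: [0,0,2,0,0,0,2,0,0,0,1.2,0,0,0,0,0,0,0,0,0]

```text
time: 10.43
ee_pos: [0.4819, 0.0065, 0.0249]
tcp_rot: [[0.035, 0.999, -0.001], [0.999, -0.035, 0.0], [-0.0, -0.001, -1.0]]
wrist_force: [0.7, -0.1, 0.4]
finger_gap: 0.458
grip_force: 0.0
```

>>> drive_tool:
  moves: [0,0,0,0,0,0,0,0,0,0,0,0,0,0,0,0,0,0,0,0,0,0,0,0]
  hand: 0
  newtons: 25

```text
time: 10.93
ee_pos: [0.4823, 0.0063, 0.0263]
tcp_rot: [[0.034, 0.999, 0.002], [0.999, -0.034, -0.0], [-0.0, 0.002, -1.0]]
wrist_force: [1.7, -1.0, 6.3]
finger_gap: 0.198
grip_force: 25.0
```

>>> drive_tool:
  moves: [0,-0.6,0,0,0,-0.6,0,0,0,-0.6,0,0,0,-0.6,0,0,0,-0.5,0,0,0,0,0,0,0,0,0,0]

```text
time: 11.52
ee_pos: [0.4518, 0.0071, 0.0262]
tcp_rot: [[0.034, 0.999, 0.0], [0.999, -0.034, -0.001], [-0.001, 0.0, -1.0]]
wrist_force: [-0.8, -2.9, 11.7]
finger_gap: 0.198
grip_force: 25.0
```

>>> drive_tool:
  moves: [0,-0.3,0,0,0,-0.2,0,0,0,0,0,0,0,0,0,0]

```text
time: 11.85
ee_pos: [0.4521, 0.0071, 0.0263]
tcp_rot: [[0.035, 0.999, 0.009], [0.999, -0.035, -0.001], [-0.001, 0.009, -1.0]]
wrist_force: [9.8, -0.3, -4.5]
finger_gap: 0.195
grip_force: 25.0
```

>>> drive_tool:
  moves: [0,0.3,0,0,0,0,0,0]

```text
time: 12.02
ee_pos: [0.4518, 0.0071, 0.0262]
tcp_rot: [[0.034, 0.999, 0.003], [0.999, -0.034, -0.001], [-0.001, 0.003, -1.0]]
wrist_force: [2.7, -1.5, 6.4]
finger_gap: 0.199
grip_force: 25.0
```

>>> drive_tool:
  moves: [0,0,0,0,0,0,0,0,0,0,0,0,0,0,0,0,0,0,-3,0,0,0,-3,0,0,0,-3,0,0,0,-2.5,0,0,0,0,0]
  hand: 4

```text
time: 12.77
ee_pos: [0.453, 0.0074, 0.1445]
tcp_rot: [[0.034, 0.999, 0.007], [0.999, -0.034, -0.001], [-0.001, 0.007, -1.0]]
wrist_force: [0.5, -0.3, 0.1]
finger_gap: 0.457
grip_force: 0.0
```

```bash
cat >> h.py <<'E'
from scipy.spatial import cKDTree
def tilefit(im,guess,z,n="top",half=.022,w=14):
    """fit top-face square (z=top height) outline to bright blob; guess (x,y,yaw)"""
    u,v=proj(n,[guess[0],guess[1],z])[0].astype(int)
    s=cv2.resize(im[v-w:v+w,u-w:u+w],None,fx=4,fy=4,interpolation=2).astype(int)
    m=(s.min(2)>(s.min(2).max()*.80)).astype(np.uint8)
    nn,l,st,ce=cv2.connectedComponentsWithStats(m);k=1+np.argmax(st[1:,4])
    cn=cv2.findContours((l==k).astype(np.uint8),0,1)[0][0][:,0,:]
    pix=(cn+.5)/4-.5+[u-w,v-w]
    W=np.array([onz(n,p,z)[:2] for p in pix])
    r=cv2.minAreaRect((W*1000).astype(np.float32));return np.array(r[0])/1000,r[1],r[2]
E
python3 - <<'E'
from h import *
im=grab("top");s=grab("side")
print(bot.get_obs()["ee_pos"])
print(*blobs(im,(365,215,460,330)),sep="\n")
for g in((.551,-.277),(.428,-.2575),(.4168,-.3455)):print(tilefit(im,g,.026),tilefit(s,g,.026,"side",w=18))
E
```

```text
[0.4505 0.0076 0.141 ]
(array([395.99, 241.89]), np.int32(313), [array([18.3, 18. ]), np.float64(32.5)])
(array([387.32, 293.09]), np.int32(203), [array([15.4, 18.5]), np.float64(30.3)])
(array([424.72, 298.5 ]), np.int32(262), [array([17., 17.]), np.float64(90.0)])
(array([ 0.5515, -0.2744]), (42.47667694091797, 43.04256820678711), 58.7729377746582) (array([ 0.5474, -0.2785]), (45.62873840332031, 43.94945526123047), 57.73905944824219)
(array([ 0.4412, -0.2572]), (27.060550689697266, 14.406248092651367), 39.20986557006836) (array([ 0.438, -0.257]), (28.357084274291992, 17.76555061340332), 38.20588302612305)
(array([ 0.4177, -0.3458]), (39.12492752075195, 41.26173400878906), 10.34516716003418) (array([ 0.4146, -0.3489]), (39.99992752075195, 43.16265869140625), 8.746221542358398)
```

>>> drive_tool:
  moves: [0,0,0,0.104,0,0,0,0.104,0,0,0,0.104,0,0,0,0.104,0,0,0,0.103,-2.37,2.92,0,0,-2.37,2.92,0,0,-2.37,2.92,0,0,-2.37,2.92,0,0]
  hand: 5.6

```text
time: 13.62
ee_pos: [0.4984, -0.1351, 0.1384]
tcp_rot: [[0.525, 0.851, -0.004], [0.851, -0.525, 0.002], [-0.001, -0.004, -1.0]]
wrist_force: [0.1, -0.0, 0.5]
finger_gap: 0.639
grip_force: 0.0
```

>>> drive_tool:
  moves: [-2.37,2.92,0,0,-2.37,2.92,0,0,-2.37,2.92,0,0,-2.37,2.92,0,0,0,0,3,0,0,0,3,0,0,0,0,0,0,0,0,0]

```text
time: 14.28
ee_pos: [0.5463, -0.2746, 0.0772]
tcp_rot: [[0.526, 0.851, -0.007], [0.851, -0.526, 0.004], [0.0, -0.008, -1.0]]
wrist_force: [0.3, -0.7, 1.1]
finger_gap: 0.641
grip_force: 0.0
```

Run:
```python
from h import *
o=bot.get_obs();print(o["ee_pos"],np.arctan2(o["tcp_rot"][1][1],o["tcp_rot"][0][1]))
grab("side","x2.png",(330,270,430,370),5)
p=o["ee_pos"]+[0,0,.0287];print((proj("side",p)[0]-[330,270])*5,proj("side",p))
s=cv2.imread("pics/x2.png")
```

```text
[ 0.5463 -0.2746  0.0772] -0.5537260055656636
[224.3622 114.6744] [[374.8724 292.9349]]
```

View pics/x2.png

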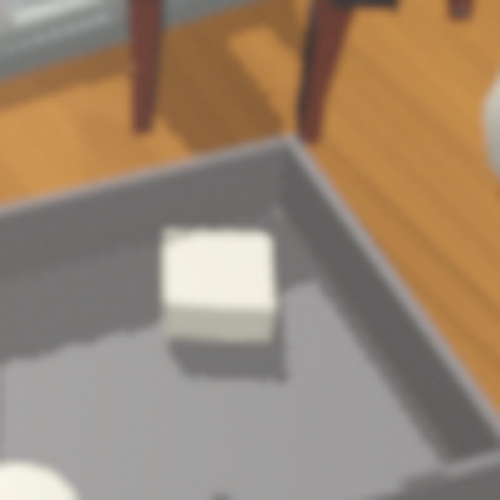

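Run:
```python
from h import *
for q in((217,268),(213,249),(215,259)): print(onz("side",(np.array(q)-2)/5+[330,270],.026))
```

```text
[ 0.5478 -0.2774  0.026 ]
[ 0.5525 -0.2674  0.026 ]
[ 0.55   -0.2726  0.026 ]
```

>>> drive_tool:
  moves: [0.16,0.33,2,0,0,0,2,0,0,0,2,0,0,0,1,0,0,0,1,0,0,0,0.7,0,0,0,0.5,0,0,0,0,0]

```text
time: 15.0
ee_pos: [0.5529, -0.2768, -0.0118]
tcp_rot: [[0.526, 0.851, -0.0], [0.851, -0.526, 0.0], [-0.0, -0.0, -1.0]]
wrist_force: [-0.5, -0.1, 0.7]
finger_gap: 0.638
grip_force: 0.0
```

>>> drive_tool:
  moves: [0,0,0,0,0,0,0,0,0,0,0,0,0,0,0,0,0,0,0,0]
  hand: 3.5
  newtons: 25

```text
time: 15.42
ee_pos: [0.5534, -0.2771, -0.0108]
tcp_rot: [[0.526, 0.851, 0.001], [0.851, -0.526, -0.001], [-0.0, 0.001, -1.0]]
wrist_force: [-0.6, -0.2, 4.1]
finger_gap: 0.498
grip_force: 25.0
```

>>> drive_tool:
  moves: [0,0,0,0,0,0,0,0,0,0,0.4,0,0,0,0,0,0,0,0,0]
  hand: 5

```text
time: 15.83
ee_pos: [0.5525, -0.2766, -0.016]
tcp_rot: [[0.526, 0.851, -0.001], [0.851, -0.526, 0.0], [-0.0, -0.001, -1.0]]
wrist_force: [0.2, -0.5, -0.0]
finger_gap: 0.572
grip_force: 0.0
```

>>> drive_tool:
  moves: [0,0,0,0,0,0,0,0,0,0,0,0,0,0,0,0,0,0,0,0]
  hand: 3.5
  newtons: 30

```text
time: 16.25
ee_pos: [0.5529, -0.2768, -0.0156]
tcp_rot: [[0.526, 0.851, -0.0], [0.851, -0.526, 0.0], [-0.0, -0.0, -1.0]]
wrist_force: [-0.4, -0.2, -1.1]
finger_gap: 0.498
grip_force: 30.0
```

>>> drive_tool:
  moves: [0,0,-1,0,0,0,-2,0,0,0,-3,0,0,0,-3,0,0,0,-3,0,0,0,0,0,0,0,0,0]

```text
time: 16.83
ee_pos: [0.5545, -0.2778, 0.1072]
tcp_rot: [[0.526, 0.851, 0.004], [0.851, -0.526, -0.003], [-0.0, 0.005, -1.0]]
wrist_force: [-0.8, -0.1, -1.2]
finger_gap: 0.495
grip_force: 30.0
```

>>> drive_tool:
  moves: [0,0,0,-0.104,0,0,0,-0.104,0,0,0,-0.104,0,0,0,-0.104,0,0,0,-0.103,3.45,-0.49,0,0,3.45,-0.49,0,0,3.45,-0.49,0,0,3.45,-0.49,0,0]

```text
time: 17.58
ee_pos: [0.5362, -0.1365, 0.1028]
tcp_rot: [[0.036, 0.999, -0.003], [0.999, -0.036, 0.001], [0.001, -0.003, -1.0]]
wrist_force: [-0.2, 0.5, -1.0]
finger_gap: 0.498
grip_force: 30.0
```

>>> drive_tool:
  moves: [3.45,-0.49,0,0,3.45,-0.49,0,0,3.45,-0.49,0,0,3.45,-0.49,0,0,3.45,-0.49,0,0,0,0,2,0,0,0,2,0,0,0,2,0,0,0,0,0,0,0,0,0]

```text
time: 18.42
ee_pos: [0.5172, 0.0352, 0.0429]
tcp_rot: [[0.034, 0.999, -0.005], [0.999, -0.034, 0.0], [0.0, -0.005, -1.0]]
wrist_force: [-0.3, -0.1, -1.4]
finger_gap: 0.497
grip_force: 30.0
```

>>> drive_tool:
  moves: [0,0.1,1.2,0,0,0,1,0,0,0,0.7,0,0,0,0.4,0,0,0,0,0,0,0,0,0]

```text
time: 18.92
ee_pos: [0.5205, 0.0348, 0.0115]
tcp_rot: [[0.035, 0.999, -0.0], [0.999, -0.035, -0.0], [-0.0, -0.0, -1.0]]
wrist_force: [-0.7, 0.0, -0.9]
finger_gap: 0.496
grip_force: 30.0
```

>>> drive_tool:
  moves: [0,0,0.2,0,0,0,0.1,0,0,0,0,0,0,0,0,0]

```text
time: 19.25
ee_pos: [0.5207, 0.035, 0.0086]
tcp_rot: [[0.035, 0.999, 0.0], [0.999, -0.035, -0.0], [-0.0, 0.0, -1.0]]
wrist_force: [0.2, -0.2, -0.8]
finger_gap: 0.496
grip_force: 30.0
```

>>> drive_tool:
  moves: [0,0,0,0,0,0,0,0,0,0,0,0,0,0,0,0]
  hand: 5.1

```text
time: 19.58
ee_pos: [0.5207, 0.0349, 0.0086]
tcp_rot: [[0.035, 0.999, 0.0], [0.999, -0.035, -0.0], [-0.0, 0.0, -1.0]]
wrist_force: [-0.2, 0.0, -0.1]
finger_gap: 0.577
grip_force: 0.0
```

>>> drive_tool:
  moves: [0,0,-1,0,0,0,-2,0,0,0,-3,0,0,0,-3,0,0,0,-2,0,0,0,0,0,0,0,0,0]

```text
time: 20.17
ee_pos: [0.5217, 0.0349, 0.1201]
tcp_rot: [[0.034, 0.999, 0.003], [0.999, -0.034, -0.0], [-0.0, 0.003, -1.0]]
wrist_force: [-0.2, -0.8, -0.4]
finger_gap: 0.583
grip_force: 0.0
```

Run:
```python
from h import *
im=grab("top");s=grab("side")
print(bot.get_obs()["ee_pos"])
for g in((.428,-.2575),(.4168,-.3455)):print(tilefit(im,g,.026),tilefit(s,g,.026,"side",w=18))
cv2.imwrite("pics/x3.png",np.hstack([cv2.resize(im[200:340,190:450],None,fx=1.6,fy=1.6),cv2.resize(s[180:320,230:370],None,fx=1.6,fy=1.6)]))
```

```text
[0.5198 0.035  0.1179]
(array([ 0.4279, -0.256 ]), (43.47184371948242, 43.146728515625), 59.7439079284668) (array([ 0.4212, -0.2657]), (60.09207534790039, 43.78932189941406), 59.25043487548828)
(array([ 0.4162, -0.3461]), (41.77724075317383, 41.5474967956543), 15.430956840515137) (array([ 0.4108, -0.3542]), (55.3519401550293, 43.36880111694336), 62.49055099487305)
```

View pics/x3.png

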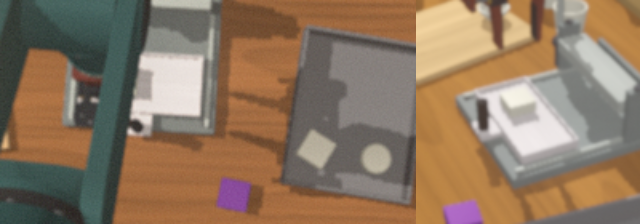

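>>> drive_tool:
  moves: [0,0,0,0.1,0,0,0,0.1,0,0,0,0.1,0,0,0,0.1,0,0,0,0.098,-3.735,0.874,0,0,-3.735,0.874,0,0,-3.735,0.874,0,0,-3.735,0.874,0,0]
  hand: 5.6

```text
time: 21.02
ee_pos: [0.4729, -0.1121, 0.1169]
tcp_rot: [[0.507, 0.862, -0.003], [0.862, -0.507, 0.001], [-0.001, -0.003, -1.0]]
wrist_force: [0.5, -0.6, 0.3]
finger_gap: 0.643
grip_force: 0.0
```

>>> drive_tool:
  moves: [-3.735,0.874,0,0,-3.735,0.874,0,0,-3.735,0.874,0,0,-3.735,0.874,0,0,0,0,3,0,0,0,3,0,0,0,0,0,0,0,0,0]

```text
time: 21.68
ee_pos: [0.4267, -0.2562, 0.0564]
tcp_rot: [[0.508, 0.861, -0.005], [0.861, -0.508, 0.004], [0.001, -0.007, -1.0]]
wrist_force: [0.0, 0.6, 0.9]
finger_gap: 0.637
grip_force: 0.0
```

>>> drive_tool:
  moves: [0,0.05,2,0,0,0,2,0,0,0,1.5,0,0,0,1,0,0,0,0.7,0,0,0,0,0,0,0,0,0]

```text
time: 22.27
ee_pos: [0.43, -0.2582, -0.013]
tcp_rot: [[0.507, 0.862, 0.0], [0.862, -0.507, -0.0], [-0.0, 0.0, -1.0]]
wrist_force: [0.3, -0.7, 0.4]
finger_gap: 0.638
grip_force: 0.0
```

>>> drive_tool:
  moves: [0,0,0,0,0,0,0,0,0,0,0,0,0,0,0,0,0,0,0,0]
  hand: 3.5
  newtons: 30

```text
time: 22.68
ee_pos: [0.43, -0.2585, -0.0127]
tcp_rot: [[0.508, 0.862, 0.001], [0.862, -0.508, -0.001], [-0.0, 0.001, -1.0]]
wrist_force: [-0.6, 0.7, 6.3]
finger_gap: 0.5
grip_force: 30.0
```

>>> drive_tool:
  moves: [0,0,-1,0,0,0,-2,0,0,0,-3,0,0,0,-3,0,0,0,-3,0,0,0,0,-0.1,0,0,0,-0.1,0,0,0,-0.1,0,0,0,-0.1,0,0,0,-0.098]

```text
time: 23.52
ee_pos: [0.4294, -0.2582, 0.1073]
tcp_rot: [[0.03, 1.0, 0.0], [1.0, -0.03, -0.0], [-0.0, 0.0, -1.0]]
wrist_force: [0.4, 0.8, -0.6]
finger_gap: 0.498
grip_force: 30.0
```

>>> drive_tool:
  moves: [3.37,1.143,0,0,3.37,1.143,0,0,3.37,1.143,0,0,3.37,1.143,0,0,3.37,1.143,0,0,3.37,1.143,0,0,3.37,1.143,0,0,0,0,2,0,0,0,2,0,0,0,0,0]

```text
time: 24.35
ee_pos: [0.5152, -0.0239, 0.0644]
tcp_rot: [[0.033, 0.999, -0.005], [0.999, -0.033, 0.001], [0.001, -0.005, -1.0]]
wrist_force: [-0.8, -0.3, 0.0]
finger_gap: 0.5
grip_force: 30.0
```

>>> drive_tool:
  moves: [0,0,2,0,0,0,1,0,0,0,0,0]

```text
time: 24.6
ee_pos: [0.516, -0.0253, 0.0355]
tcp_rot: [[0.035, 0.999, -0.003], [0.999, -0.035, 0.0], [0.0, -0.003, -1.0]]
wrist_force: [-0.3, 0.1, -1.2]
finger_gap: 0.494
grip_force: 30.0
```

>>> drive_tool:
  moves: [0,0,1,0,0,0,0.8,0,0,0,0.4,0,0,0,0,0,0,0,0,0]

```text
time: 25.02
ee_pos: [0.5175, -0.0253, 0.0144]
tcp_rot: [[0.035, 0.999, -0.0], [0.999, -0.035, -0.0], [-0.0, -0.0, -1.0]]
wrist_force: [0.0, -0.2, -1.0]
finger_gap: 0.497
grip_force: 30.0
```

>>> drive_tool:
  moves: [0,0,0.3,0,0,0,0,0,0,0,0,0]

```text
time: 25.27
ee_pos: [0.5177, -0.0253, 0.0116]
tcp_rot: [[0.034, 0.999, 0.0], [0.999, -0.034, -0.0], [-0.0, 0.0, -1.0]]
wrist_force: [-0.2, -0.0, -1.2]
finger_gap: 0.501
grip_force: 30.0
```

>>> drive_tool:
  moves: [0,0,0,0,0,0,0,0,0,0,0,0,0,0,0,0]
  hand: 5.1

```text
time: 25.6
ee_pos: [0.5178, -0.0253, 0.0116]
tcp_rot: [[0.034, 0.999, 0.0], [0.999, -0.034, -0.0], [-0.0, 0.0, -1.0]]
wrist_force: [-0.2, 0.4, 0.5]
finger_gap: 0.583
grip_force: 0.0
```

>>> drive_tool:
  moves: [0,0,-1,0,0,0,-2,0,0,0,-3,0,0,0,-1,0,0,0,0,0,0,0,0,0]

```text
time: 26.1
ee_pos: [0.5182, -0.0254, 0.0821]
tcp_rot: [[0.034, 0.999, 0.002], [0.999, -0.034, -0.0], [-0.0, 0.002, -1.0]]
wrist_force: [0.4, 1.0, -0.5]
finger_gap: 0.576
grip_force: 0.0
```

Run:
```python
from h import *
im=grab("top");s=grab("side")
print(bot.get_obs()["ee_pos"])
for g in((.520,.0348),(.518,-.0252)):
  try:print(tilefit(s,g,.05,"side",w=14))
  except Exception as e:print(e)
grab("side","x4.png",(230,200,390,320),5)
```

```text
[ 0.5168 -0.0251  0.0806]
(array([0.5164, 0.0339]), (103.33610534667969, 68.40425872802734), 63.09413146972656)
(array([ 0.5179, -0.0185]), (112.51107025146484, 66.19593048095703), 64.44564056396484)
```

View pics/x4.png

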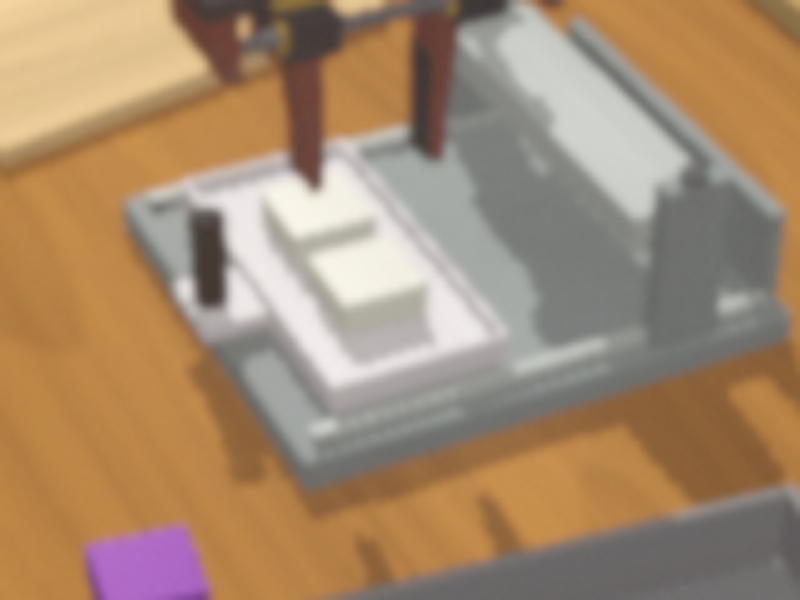

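>>> drive_tool:
  moves: [0.76,-1.65,0,0,0.76,-1.65,0,0,0.76,-1.65,0,0,0.76,-1.65,0,0,0,0,0,0,0,0,2,0,0,0,2,0,0,0,1,0,0,0,0,0]
  hand: 3.8

```text
time: 27.0
ee_pos: [0.4514, 0.0073, 0.0291]
tcp_rot: [[0.035, 0.999, -0.004], [0.999, -0.035, 0.0], [0.0, -0.004, -1.0]]
wrist_force: [-0.3, -0.5, -0.3]
finger_gap: 0.433
grip_force: 0.0
```

>>> drive_tool:
  moves: [0,0,0,0,0,0,0,0,0,0,0,0,0,0,0,0,0,0,0,0,0,0,0,0]
  hand: 0
  newtons: 25

```text
time: 27.5
ee_pos: [0.4532, 0.0072, 0.0319]
tcp_rot: [[0.034, 0.999, 0.001], [0.999, -0.034, -0.0], [-0.0, 0.001, -1.0]]
wrist_force: [0.6, -1.0, 2.1]
finger_gap: 0.196
grip_force: 25.0
```

>>> drive_tool:
  moves: [0,0.4,0,0,0,0.7,0,0,0,0.9,0,0,0,0.9,0,0,0,0.9,0,0,0,0.9,0,0,0,0.9,0,0,0,0.9,0,0,0,0.9,0,0,0,0.9,0,0]

```text
time: 28.33
ee_pos: [0.5364, 0.005, 0.0319]
tcp_rot: [[0.035, 0.999, 0.0], [0.999, -0.035, 0.001], [0.001, 0.0, -1.0]]
wrist_force: [-2.2, 2.6, 5.4]
finger_gap: 0.196
grip_force: 25.0
```

>>> drive_tool:
  moves: [0,0.9,0,0,0,0.9,0,0,0,0.9,0,0,0,0.8,0,0,0,0.5,0,0,0,0.3,0,0,0,0.2,0,0,0,0.2,0,0,0,0,0,0]

```text
time: 29.08
ee_pos: [0.5816, 0.0038, 0.0319]
tcp_rot: [[0.035, 0.999, -0.002], [0.999, -0.035, 0.001], [0.001, -0.002, -1.0]]
wrist_force: [-4.2, 3.0, 9.4]
finger_gap: 0.195
grip_force: 25.0
```

>>> drive_tool:
  moves: [0,0.2,0,0,0,0.2,0,0,0,0,0,0]

```text
time: 29.33
ee_pos: [0.5815, 0.0037, 0.0318]
tcp_rot: [[0.034, 0.999, -0.009], [0.999, -0.034, 0.001], [0.001, -0.009, -1.0]]
wrist_force: [-13.7, 2.8, 18.7]
finger_gap: 0.198
grip_force: 25.0
```

>>> drive_tool:
  moves: [0,-0.4,0,0,0,0,0,0]

```text
time: 29.5
ee_pos: [0.5817, 0.0037, 0.0318]
tcp_rot: [[0.035, 0.999, -0.001], [0.999, -0.035, 0.001], [0.001, -0.001, -1.0]]
wrist_force: [-3.2, 3.7, 8.5]
finger_gap: 0.197
grip_force: 25.0
```

>>> drive_tool:
  moves: [0,0,0,0,0,0,0,0,0,0,0,0,0,0,-3,0,0,0,-3.8,0,0,0,-3.8,0,0,0,-3.8,0,0,0,-3.8,0,0,0,-3.6,0,0,0,0,0]
  hand: 4

```text
time: 30.33
ee_pos: [0.5877, 0.0022, 0.2575]
tcp_rot: [[0.035, 0.999, 0.013], [0.999, -0.035, -0.002], [-0.001, 0.014, -1.0]]
wrist_force: [1.0, 0.0, -0.4]
finger_gap: 0.459
grip_force: 0.0
```

>>> drive_tool:
  moves: [0,0,0,-0.12,0,0,0,-0.12,0,0,0,-0.12,0,0,0,-0.12,0,0,0,-0.12,0,0,0,-0.12,0,0,0,-0.12,0,0,0,-0.12,0,0,0,-0.12,0,0,0,-0.12]
  hand: 5.2

```text
time: 31.17
ee_pos: [0.5827, 0.0028, 0.2486]
tcp_rot: [[-0.921, 0.389, -0.001], [0.389, 0.921, -0.0], [0.001, -0.001, -1.0]]
wrist_force: [0.2, 0.3, -0.2]
finger_gap: 0.594
grip_force: 0.0
```

>>> drive_tool:
  moves: [0,0,0,-0.12,0,0,0,-0.12,0,0,0,-0.12,0,0,0,-0.011,0,0,0,0,0,0,0,0]

```text
time: 31.67
ee_pos: [0.5827, 0.0029, 0.249]
tcp_rot: [[-0.999, 0.038, -0.0], [0.038, 0.999, -0.0], [0.0, -0.0, -1.0]]
wrist_force: [0.0, -0.4, 1.3]
finger_gap: 0.593
grip_force: 0.0
```

Run:
```python
from h import *
o=bot.get_obs();print(o["ee_pos"],np.arctan2(o["tcp_rot"][1][1],o["tcp_rot"][0][1]))
a=np.hstack([cv2.resize(grab("top")[150:310,190:350],None,fx=2.5,fy=2.5),cv2.resize(grab("side")[140:300,250:410],None,fx=2.5,fy=2.5)])
cv2.imwrite("pics/x5.png",a)
```

```text
[0.5827 0.0029 0.249 ] 1.5330638201140332
```

View pics/x5.png

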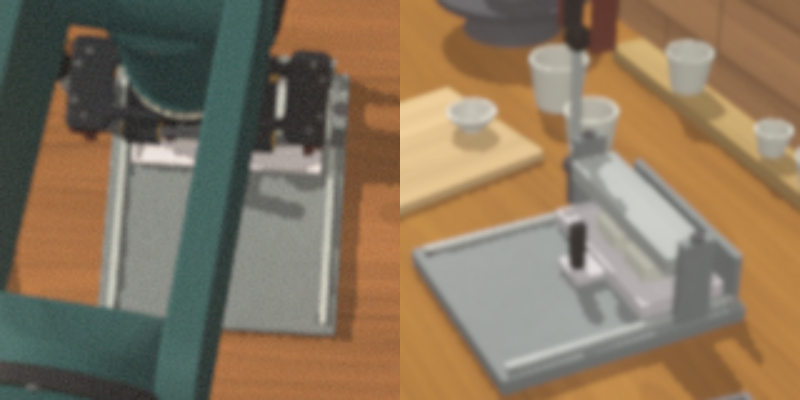

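>>> drive_tool:
  moves: [-1.65,3.63,0,0,-1.65,3.63,0,0,-1.65,3.63,0,0,-1.65,3.63,0,0,0,0,0,0,0,0,0,0,0,0,0,0]

```text
time: 32.35
ee_pos: [0.6532, 0.1455, 0.249]
tcp_rot: [[-0.999, 0.034, -0.001], [0.034, 0.999, -0.001], [0.001, -0.001, -1.0]]
wrist_force: [-0.7, -0.5, -0.1]
finger_gap: 0.594
grip_force: 0.0
```

>>> drive_tool:
  moves: [0,0,2,0,0,0,2,0,0,0,2,0,0,0,2,0,0,0,1.3,0,0,0,0,0,0,0,0,0]

```text
time: 32.93
ee_pos: [0.6527, 0.1442, 0.1562]
tcp_rot: [[-0.999, 0.036, -0.002], [0.036, 0.999, -0.001], [0.002, -0.001, -1.0]]
wrist_force: [-0.1, 0.5, -0.4]
finger_gap: 0.593
grip_force: 0.0
```

>>> drive_tool:
  moves: [0,0,0,0,0,0,0,0,0,0,0,0,0,0,0,0,0,0,0,0,0,0,0,0]
  hand: 1
  newtons: 40

```text
time: 33.43
ee_pos: [0.6544, 0.1437, 0.1578]
tcp_rot: [[-0.999, 0.034, 0.002], [0.034, 0.999, -0.003], [-0.002, -0.003, -1.0]]
wrist_force: [-0.4, -5.6, 4.0]
finger_gap: 0.327
grip_force: 40.0
```

>>> drive_tool:
  moves: [0.75,0,0.02,0,0.75,0,0.055,0,0.74,0,0.095,0,0.74,0,0.13,0,0.73,0,0.165,0,0.72,0,0.205,0,0.71,0,0.24,0,0.7,0,0.275,0,0.68,0,0.31,0,0.67,0,0.34,0]

```text
time: 34.27
ee_pos: [0.5845, 0.1457, 0.141]
tcp_rot: [[-0.999, 0.034, 0.006], [0.034, 0.999, -0.004], [-0.007, -0.004, -1.0]]
wrist_force: [0.3, -9.6, 10.3]
finger_gap: 0.321
grip_force: 40.0
```

>>> drive_tool:
  moves: [0.65,0,0.375,0,0.63,0,0.41,0,0.61,0,0.44,0,0.585,0,0.47,0,0.56,0,0.495,0,0.535,0,0.525,0,0.51,0,0.55,0,0.48,0,0.575,0,0,0,0,0,0,0,0,0]

```text
time: 35.1
ee_pos: [0.5363, 0.147, 0.1011]
tcp_rot: [[-0.999, 0.033, 0.001], [0.033, 0.999, -0.005], [-0.001, -0.005, -1.0]]
wrist_force: [-3.0, -11.6, 10.1]
finger_gap: 0.323
grip_force: 40.0
```

>>> drive_tool:
  moves: [0.45,0,0.6,0,0.42,0,0.62,0,0.2,0,0.3,0,0,0,0,0]

```text
time: 35.43
ee_pos: [0.5252, 0.1473, 0.0854]
tcp_rot: [[-0.999, 0.033, 0.0], [0.033, 0.999, -0.005], [-0.0, -0.005, -1.0]]
wrist_force: [-2.6, -11.6, 10.5]
finger_gap: 0.324
grip_force: 40.0
```

>>> drive_tool:
  moves: [0.15,0,0.25,0,0.15,0,0.25,0,0,0,0,0,0,0,0,0]

```text
time: 35.77
ee_pos: [0.5232, 0.1473, 0.0817]
tcp_rot: [[-0.999, 0.033, 0.002], [0.033, 0.999, -0.005], [-0.002, -0.005, -1.0]]
wrist_force: [-4.5, -12.6, 15.4]
finger_gap: 0.321
grip_force: 40.0
```

>>> drive_tool:
  moves: [0.15,0,0.25,0,0.15,0,0.25,0,0,0,0,0,0,0,0,0]

```text
time: 36.1
ee_pos: [0.5228, 0.1474, 0.0792]
tcp_rot: [[-0.999, 0.032, 0.007], [0.032, 0.999, -0.005], [-0.007, -0.005, -1.0]]
wrist_force: [-4.9, -14.6, 32.6]
finger_gap: 0.322
grip_force: 40.0
```

Run:
```python
from h import *
o=bot.get_obs();print(o["ee_pos"],o["wrist_force"],o["grip_force"],o["finger_gap"])
grab("side","x6.png",(240,120,400,270),4)
for q in((.528,.149,.136),): print((proj("side",q)[0]-[240,120])*4)
```

```text
[0.5228 0.1474 0.0792] [ -4.8695 -14.6471  32.649 ] 40.00671744346619 0.3217829421078256
[144.6803 269.1444]
```

View pics/x6.png

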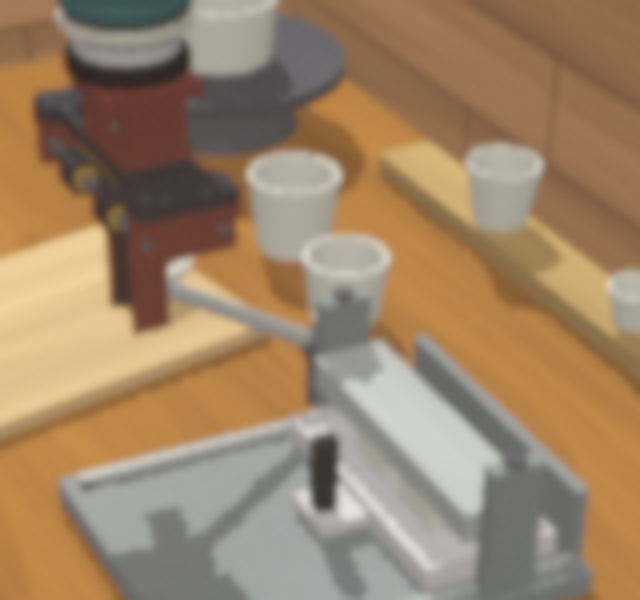

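>>> drive_tool:
  moves: [-0.1,0,-0.5,0,0,0,0,0,0,0,0,0,0,0,0,0,0,0,0,0,0,0,0,0,0,0,0,0,0,0,0,0]
  hand: 5.5

```text
time: 36.82
ee_pos: [0.5202, 0.1504, 0.0791]
tcp_rot: [[-0.999, 0.034, -0.001], [0.034, 0.999, -0.0], [0.001, -0.0, -1.0]]
wrist_force: [0.3, -0.4, -0.0]
finger_gap: 0.624
grip_force: 0.0
```

>>> drive_tool:
  moves: [0,0,0,0,0,0,0,0,0,0,0,0,0,0,0,0,0,0,0,0]

```text
time: 37.23
ee_pos: [0.5205, 0.1504, 0.0795]
tcp_rot: [[-0.999, 0.034, 0.0], [0.034, 0.999, -0.0], [-0.0, -0.0, -1.0]]
wrist_force: [-0.2, -0.5, 0.6]
finger_gap: 0.625
grip_force: 0.0
```

Run:
```python
from h import *
s=grab("side");o=bot.get_obs();print(o["ee_pos"],o["wrist_force"])
r=s[140:200,300:340].max(2);n,l,st,ce=cv2.connectedComponentsWithStats((r<60).astype(np.uint8))
print([(st[i][4],ce[i]+[300,140]) for i in range(1,n) if st[i][4]>8]) # rest knob was (320.7,154.8)
print(proj("side",(.6533,.1458,.2018)))
```

```text
[0.5205 0.1503 0.0795] [ 0.4612  0.1869 -0.023 ]
[(np.int32(42), array([320.8571, 155.2381]))]
[[321.0165 154.3799]]
```

>>> drive_tool:
  moves: [0.5,-3.65,0,0,0.5,-3.65,0,0,0.5,-3.65,0,0,0.5,-3.65,0,0,0,0,0,0.12,0,0,0,0.12,0,0,0,0.12,0,0,0,0.12,0,0,0,0.12,0,0,0,0.12]
  hand: 3.8

```text
time: 38.12
ee_pos: [0.4955, 0.005, 0.0796]
tcp_rot: [[-0.724, 0.689, 0.0], [0.689, 0.724, -0.0], [-0.0, -0.0, -1.0]]
wrist_force: [0.0, -0.6, -0.9]
finger_gap: 0.433
grip_force: 0.0
```

>>> drive_tool:
  moves: [0,0,0,0.12,0,0,0,0.12,0,0,0,0.12,0,0,0,0.12,0,0,0,0.12,0,0,0,0.12,0,0,0,0.12,0,0,0,0.011,0,0,0,0]

```text
time: 38.87
ee_pos: [0.4956, 0.0051, 0.0796]
tcp_rot: [[0.032, 0.999, 0.0], [0.999, -0.032, -0.0], [-0.0, 0.0, -1.0]]
wrist_force: [0.4, -0.1, 0.1]
finger_gap: 0.432
grip_force: 0.0
```

>>> drive_tool:
  moves: [0.05,2.88,0,0,0.05,2.88,0,0,0.05,2.88,0,0,0,0,0,0,0,0,0,0,0,0,2,0,0,0,2,0,0,0,0.8,0,0,0,0,0]

```text
time: 39.62
ee_pos: [0.5785, 0.004, 0.0295]
tcp_rot: [[0.033, 0.999, -0.006], [0.999, -0.033, 0.001], [0.0, -0.006, -1.0]]
wrist_force: [-0.1, -0.0, 0.4]
finger_gap: 0.433
grip_force: 0.0
```

>>> drive_tool:
  moves: [0,0,0,0,0,0,0,0,0,0,0,0,0,0,0,0,0,0,0,0,0,0,0,0]
  hand: 0
  newtons: 25

```text
time: 40.12
ee_pos: [0.5817, 0.0036, 0.0325]
tcp_rot: [[0.034, 0.999, 0.0], [0.999, -0.034, -0.0], [-0.0, 0.0, -1.0]]
wrist_force: [-3.6, -0.4, 7.5]
finger_gap: 0.198
grip_force: 25.0
```

>>> drive_tool:
  moves: [0,-0.4,0,0,0,-0.7,0,0,0,-0.9,0,0,0,-0.9,0,0,0,-0.9,0,0,0,-0.9,0,0,0,-0.9,0,0,0,-0.9,0,0,0,-0.9,0,0,0,-0.9,0,0]

```text
time: 40.95
ee_pos: [0.4995, 0.0058, 0.0325]
tcp_rot: [[0.034, 0.999, 0.003], [0.999, -0.034, -0.001], [-0.001, 0.003, -1.0]]
wrist_force: [2.4, -2.7, 5.5]
finger_gap: 0.191
grip_force: 25.0
```

>>> drive_tool:
  moves: [0,-0.9,0,0,0,-0.9,0,0,0,-0.9,0,0,0,-0.8,0,0,0,-0.5,0,0,0,-0.3,0,0,0,-0.2,0,0,0,-0.2,0,0,0,-0.2,0,0,0,0,0,0]

```text
time: 41.78
ee_pos: [0.4519, 0.0071, 0.0324]
tcp_rot: [[0.034, 0.999, 0.005], [0.999, -0.034, -0.002], [-0.002, 0.005, -1.0]]
wrist_force: [3.3, -4.0, 4.8]
finger_gap: 0.197
grip_force: 25.0
```

>>> drive_tool:
  moves: [0,-0.3,0,0,0,0,0,0,0,0.3,0,0,0,0,0,0]

```text
time: 42.12
ee_pos: [0.4519, 0.0071, 0.0324]
tcp_rot: [[0.034, 0.999, 0.004], [0.999, -0.034, -0.002], [-0.002, 0.004, -1.0]]
wrist_force: [3.3, -3.7, 5.5]
finger_gap: 0.199
grip_force: 25.0
```

>>> drive_tool:
  moves: [0,0,0,0,0,0,0,0,0,0,0,0,0,0,0,0,0,0,-3,0,0,0,-3,0,0,0,-2,0,0,-2,0,0,0,-2,0,0,0,0,0,0]
  hand: 3.8

```text
time: 42.95
ee_pos: [0.4048, 0.0104, 0.111]
tcp_rot: [[0.034, 0.999, -0.005], [0.999, -0.034, 0.001], [0.0, -0.005, -1.0]]
wrist_force: [-1.4, -0.2, -1.1]
finger_gap: 0.429
grip_force: 0.0
```

Run:
```python
from h import *
o=bot.get_obs();print(o["ee_pos"])
im=grab("top");s=grab("side")
cv2.imwrite("pics/x7.png",np.hstack([cv2.resize(im[200:320,200:320],None,fx=3.3,fy=3.3),cv2.resize(s[180:300,240:360],None,fx=3.3,fy=3.3)]))
```

```text
[0.4048 0.0104 0.111 ]
```

View pics/x7.png

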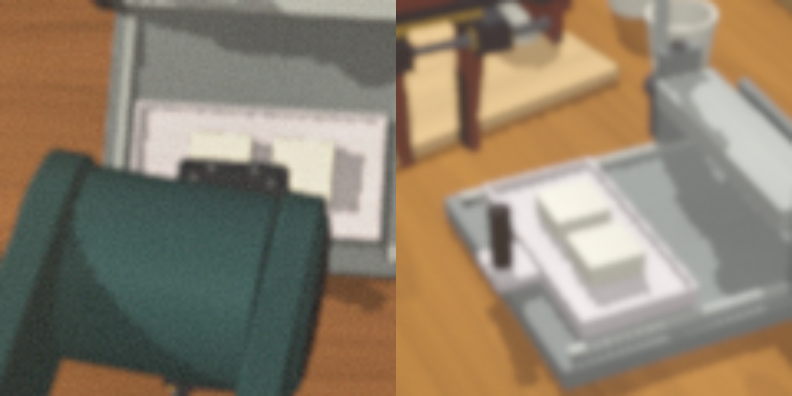

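Run:
```python
from h import *
f=lambda u,v:onz("top",(200+(u-1)/3.3,200+(v-1)/3.3),.05)
print("far edges",f(220,135),f(302,141)); print("sides",f(190,145),f(250,147),f(272,150),f(333,155))
g=lambda u,v:onz("side",(240+(u-397)/3.3,180+(v-1)/3.3),.05)
print("side centres",g(573,203),g(604,245))
print("expected far edges",(.542,.034),(.54,-.026))
```

```text
far edges [0.5408 0.036  0.05  ] [ 0.5384 -0.0229  0.05  ]
sides [0.5329 0.0571 0.05  ] [0.5328 0.0141 0.05  ] [ 0.5312 -0.0017  0.05  ] [ 0.529  -0.0455  0.05  ]
side centres [0.5159 0.0276 0.05  ] [ 0.5127 -0.0291  0.05  ]
expected far edges (0.542, 0.034) (0.54, -0.026)
```

>>> drive_tool:
  moves: [0.71,2.87,0,0,0.71,2.87,0,0,0.71,2.87,0,0,0.71,2.87,0,0,0,0,2,0,0,0,2,0,0,0,2,0,0,0,1,0,0,0,0,0]
  hand: 5.1

```text
time: 43.8
ee_pos: [0.5244, 0.0341, 0.039]
tcp_rot: [[0.035, 0.999, -0.004], [0.999, -0.035, 0.0], [0.0, -0.004, -1.0]]
wrist_force: [0.2, 0.2, 0.1]
finger_gap: 0.579
grip_force: 0.0
```

>>> drive_tool:
  moves: [0,-0.5,0,0,0,0,0,0,0,0,0,0]

```text
time: 44.05
ee_pos: [0.5212, 0.0341, 0.0425]
tcp_rot: [[0.035, 0.999, 0.001], [0.999, -0.035, -0.0], [-0.0, 0.001, -1.0]]
wrist_force: [-0.2, 0.0, 1.2]
finger_gap: 0.584
grip_force: 0.0
```

>>> drive_tool:
  moves: [0,0,1.2,0,0,0,1,0,0,0,0.7,0,0,0,0.3,0,0,0,0,0,0,0,0,0]

```text
time: 44.55
ee_pos: [0.5207, 0.0342, 0.0095]
tcp_rot: [[0.035, 0.999, -0.0], [0.999, -0.035, -0.0], [-0.0, -0.0, -1.0]]
wrist_force: [0.7, -0.4, 0.3]
finger_gap: 0.581
grip_force: 0.0
```

>>> drive_tool:
  moves: [0,0,0,0,0,0,0,0,0,0,0,0,0,0,0,0,0,0,0,0]
  hand: 3.5
  newtons: 30

```text
time: 44.97
ee_pos: [0.5211, 0.0341, 0.0098]
tcp_rot: [[0.034, 0.999, 0.001], [0.999, -0.034, -0.0], [-0.0, 0.001, -1.0]]
wrist_force: [-0.6, -0.2, 2.5]
finger_gap: 0.502
grip_force: 30.0
```

>>> drive_tool:
  moves: [0,0,-1,0,0,0,-2,0,0,0,-3,0,0,0,-3,0,0,0,-3,0,0,0,0,0,0,0,0,0]

```text
time: 45.55
ee_pos: [0.5222, 0.0341, 0.1317]
tcp_rot: [[0.034, 0.999, 0.004], [0.999, -0.034, -0.0], [-0.0, 0.004, -1.0]]
wrist_force: [-0.9, -0.3, -1.7]
finger_gap: 0.501
grip_force: 30.0
```

>>> drive_tool:
  moves: [3.54,-0.69,0,0,3.54,-0.69,0,0,3.54,-0.69,0,0,3.54,-0.69,0,0,3.54,-0.69,0,0,3.54,-0.69,0,0,3.54,-0.69,0,0,3.54,-0.69,0,0,3.54,-0.69,0,0,0,0,0,0]

```text
time: 46.38
ee_pos: [0.4675, 0.3601, 0.1279]
tcp_rot: [[0.031, 1.0, -0.002], [1.0, -0.031, 0.002], [0.002, -0.002, -1.0]]
wrist_force: [0.7, 0.1, -0.7]
finger_gap: 0.499
grip_force: 30.0
```

>>> drive_tool:
  moves: [0,0,2.5,0,0,0,2.5,0,0,0,2.5,0,0,0,2,0,0,0,1.2,0,0,0,0,0,0,0,0,0,0,0,0,0]

```text
time: 47.05
ee_pos: [0.4703, 0.3549, 0.0231]
tcp_rot: [[0.035, 0.999, 0.001], [0.999, -0.035, 0.0], [0.0, 0.001, -1.0]]
wrist_force: [0.2, -0.3, -1.0]
finger_gap: 0.496
grip_force: 30.0
```

>>> drive_tool:
  moves: [0,0,1.2,0,0,0,0.9,0,0,0,0.5,0,0,0,0.3,0,0,0,0,0,0,0,0,0]

```text
time: 47.55
ee_pos: [0.4695, 0.3546, -0.0067]
tcp_rot: [[0.034, 0.999, -0.0], [0.999, -0.034, -0.0], [-0.0, -0.0, -1.0]]
wrist_force: [0.4, -0.4, -1.0]
finger_gap: 0.496
grip_force: 30.0
```

>>> drive_tool:
  moves: [0,0,0.2,0,0,0,0,0,0,0,0,0]

```text
time: 47.8
ee_pos: [0.4701, 0.355, -0.0081]
tcp_rot: [[0.034, 0.999, 0.001], [0.999, -0.034, 0.0], [0.0, 0.001, -1.0]]
wrist_force: [0.2, 0.4, -0.5]
finger_gap: 0.5
grip_force: 30.0
```

>>> drive_tool:
  moves: [0,0,0,0,0,0,0,0,0,0,0,0,0,0,0,0,0,0,-1,0,0,0,-2.5,0,0,0,-3,0,0,0,-3,0,0,0,-3,0,0,0,0,0]
  hand: 5.2

```text
time: 48.63
ee_pos: [0.4734, 0.3571, 0.1233]
tcp_rot: [[0.034, 0.999, 0.009], [0.999, -0.034, 0.005], [0.006, 0.009, -1.0]]
wrist_force: [0.8, -0.2, 0.9]
finger_gap: 0.593
grip_force: 0.0
```

>>> drive_tool:
  moves: [-3.785,0.606,0,0,-3.785,0.606,0,0,-3.785,0.606,0,0,-3.785,0.606,0,0,-3.785,0.606,0,0,-3.785,0.606,0,0,-3.785,0.606,0,0,-3.785,0.606,0,0,-3.785,0.606,0,0,-3.785,0.606,0,0]

```text
time: 49.47
ee_pos: [0.5168, -0.0275, 0.1168]
tcp_rot: [[0.034, 0.999, 0.0], [0.999, -0.034, -0.0], [-0.0, 0.0, -1.0]]
wrist_force: [0.6, 0.6, 0.6]
finger_gap: 0.587
grip_force: 0.0
```

>>> drive_tool:
  moves: [0,0,0,0,0,0,2,0,0,0,2,0,0,0,2,0,0,0,1,0,0,0,0,0,0,0,0,0]
  hand: 5.1

```text
time: 50.05
ee_pos: [0.5167, -0.0253, 0.0464]
tcp_rot: [[0.034, 0.999, -0.001], [0.999, -0.034, 0.0], [0.0, -0.001, -1.0]]
wrist_force: [0.8, 0.1, 1.0]
finger_gap: 0.578
grip_force: 0.0
```

Run:
```python
from h import *
im=grab("top");s=grab("side");print(bot.get_obs()["ee_pos"])
for z,b in((.032,"board"),):
  for n,i,w in(("top",im,14),("side",s,14)):
    try: print(n,tilefit(i,(.47,.355),.032,n,w=w))
    except Exception as e: print(n,e)
print(blobs(im,(110,230,200,300),thr=185)); print(blobs(s,(235,190,300,225),thr=185))
```

```text
[ 0.518  -0.0255  0.0474]
top (array([0.454 , 0.3444]), (43.54402542114258, 30.196596145629883), 89.2569351196289)
side (array([0.4435, 0.3375]), (46.03123474121094, 47.3458251953125), 0.699006974697113)
[(array([135.71, 276.32]), np.int32(308), [array([17.5, 18. ]), np.float64(4.1)])]
[]
```

>>> drive_tool:
  moves: [0,0,1.3,0,0,0,1.1,0,0,0,0.8,0,0,0,0.4,0,0,0,0,0,0,0,0,0]

```text
time: 50.65
ee_pos: [0.5174, -0.0256, 0.0108]
tcp_rot: [[0.034, 0.999, 0.0], [0.999, -0.034, -0.0], [-0.0, 0.0, -1.0]]
wrist_force: [0.7, 0.6, 0.6]
finger_gap: 0.58
grip_force: 0.0
```

>>> drive_tool:
  moves: [0,0,0,0,0,0,0,0,0,0,0,0,0,0,0,0,0,0,0,0]
  hand: 3.5
  newtons: 30

```text
time: 51.07
ee_pos: [0.5178, -0.0257, 0.0111]
tcp_rot: [[0.034, 0.999, 0.001], [0.999, -0.034, -0.0], [-0.0, 0.001, -1.0]]
wrist_force: [-0.1, -0.2, 5.8]
finger_gap: 0.496
grip_force: 30.0
```

>>> drive_tool:
  moves: [0,0,-1,0,0,0,-2,0,0,0,-3,0,0,0,-3,0,0,0,-3,0,0,0,0,0,0,0,0,0]

```text
time: 51.65
ee_pos: [0.5185, -0.0259, 0.1325]
tcp_rot: [[0.034, 0.999, 0.004], [0.999, -0.034, -0.001], [-0.001, 0.004, -1.0]]
wrist_force: [1.0, 0.7, -0.3]
finger_gap: 0.5
grip_force: 30.0
```

>>> drive_tool:
  moves: [3.69,-0.35,0,0,3.69,-0.35,0,0,3.69,-0.35,0,0,3.69,-0.35,0,0,3.69,-0.35,0,0,3.69,-0.35,0,0,3.69,-0.35,0,0,3.69,-0.35,0,0,0,0,0,0,0,0,0,0]

```text
time: 52.48
ee_pos: [0.4976, 0.2716, 0.1287]
tcp_rot: [[0.031, 1.0, -0.003], [1.0, -0.031, -0.001], [-0.001, -0.003, -1.0]]
wrist_force: [0.1, -0.8, -1.2]
finger_gap: 0.494
grip_force: 30.0
```

>>> drive_tool:
  moves: [0,0,2.5,0,0,0,2.5,0,0,0,2.5,0,0,0,2,0,0,0,1.4,0,0,0,0,0,0,0,0,0,0,0,0,0]

```text
time: 53.15
ee_pos: [0.4996, 0.2695, 0.0218]
tcp_rot: [[0.035, 0.999, -0.0], [0.999, -0.035, -0.0], [-0.0, -0.0, -1.0]]
wrist_force: [0.3, 0.4, -0.8]
finger_gap: 0.496
grip_force: 30.0
```

>>> drive_tool:
  moves: [0,0,1.2,0,0,0,0.8,0,0,0,0.4,0,0,0,0.2,0,0,0,0,0,0,0,0,0]

```text
time: 53.65
ee_pos: [0.4995, 0.2704, -0.0042]
tcp_rot: [[0.034, 0.999, 0.0], [0.999, -0.034, -0.0], [0.0, 0.0, -1.0]]
wrist_force: [-0.7, -0.3, -0.3]
finger_gap: 0.497
grip_force: 30.0
```

>>> drive_tool:
  moves: [0,0,0.3,0,0,0,0,0,0,0,0,0]

```text
time: 53.9
ee_pos: [0.5001, 0.2707, -0.007]
tcp_rot: [[0.034, 0.999, 0.001], [0.999, -0.034, 0.0], [0.0, 0.001, -1.0]]
wrist_force: [-0.2, 0.2, 1.9]
finger_gap: 0.501
grip_force: 30.0
```

>>> drive_tool:
  moves: [0,0,0,0,0,0,0,0,0,0,0,0,0,0,0,0,0,0,-1,0,0,0,-2.5,0,0,0,-3,0,0,0,-3,0,0,0,-2,0,0,0,0,0]
  hand: 5.2

```text
time: 54.73
ee_pos: [0.5026, 0.2717, 0.1127]
tcp_rot: [[0.034, 0.999, 0.008], [0.999, -0.034, 0.003], [0.003, 0.008, -1.0]]
wrist_force: [0.9, 0.0, 0.6]
finger_gap: 0.593
grip_force: 0.0
```

>>> drive_tool:
  moves: [-3.78,-0.557,0,0,-3.78,-0.557,0,0,-3.78,-0.557,0,0,-3.78,-0.557,0,0,-3.78,-0.557,0,0,-3.78,-0.557,0,0,-3.78,-0.557,0,0,0,0,0,0,0,0,0,0,0,0,0,0]
  hand: 3.8

```text
time: 55.57
ee_pos: [0.4511, 0.0075, 0.1073]
tcp_rot: [[0.036, 0.999, -0.0], [0.999, -0.036, 0.0], [0.0, -0.0, -1.0]]
wrist_force: [-0.6, 0.6, -0.0]
finger_gap: 0.435
grip_force: 0.0
```

>>> drive_tool:
  moves: [0,0,1,0,0,0,1,0,0,0,0,0,0,0,0,0]

```text
time: 55.9
ee_pos: [0.4508, 0.0088, 0.0871]
tcp_rot: [[0.032, 0.999, -0.002], [0.999, -0.032, 0.0], [0.0, -0.002, -1.0]]
wrist_force: [-0.4, 0.2, 0.3]
finger_gap: 0.432
grip_force: 0.0
```

>>> drive_tool:
  moves: [-0.1,0,2,0,0,0,2,0,0,0,1.5,0,0,0,0,0,0,0,0,0]

```text
time: 56.32
ee_pos: [0.4509, 0.007, 0.0325]
tcp_rot: [[0.033, 0.999, -0.001], [0.999, -0.033, 0.0], [0.0, -0.001, -1.0]]
wrist_force: [0.9, 0.5, 0.2]
finger_gap: 0.435
grip_force: 0.0
```

>>> drive_tool:
  moves: [0,0,0,0,0,0,0,0,0,0,0,0,0,0,0,0,0,0,0,0,0,0,0,0]
  hand: 0
  newtons: 25

```text
time: 56.82
ee_pos: [0.4519, 0.0062, 0.0333]
tcp_rot: [[0.035, 0.999, 0.002], [0.999, -0.035, -0.0], [-0.0, 0.002, -1.0]]
wrist_force: [-0.3, 0.8, 7.7]
finger_gap: 0.196
grip_force: 25.0
```

>>> drive_tool:
  moves: [0,0.4,0,0,0,0.7,0,0,0,0.9,0,0,0,0.9,0,0,0,0.9,0,0,0,0.9,0,0,0,0.9,0,0,0,0.9,0,0,0,0.9,0,0,0,0.9,0,0]

```text
time: 57.65
ee_pos: [0.5344, 0.004, 0.0333]
tcp_rot: [[0.035, 0.999, 0.0], [0.999, -0.035, 0.001], [0.001, 0.0, -1.0]]
wrist_force: [-1.4, 3.0, 8.0]
finger_gap: 0.198
grip_force: 25.0
```

>>> drive_tool:
  moves: [0,0.9,0,0,0,0.9,0,0,0,0.9,0,0,0,0.8,0,0,0,0.5,0,0,0,0.3,0,0,0,0.2,0,0,0,0.2,0,0,0,0,0,0]

```text
time: 58.4
ee_pos: [0.5817, 0.0027, 0.0334]
tcp_rot: [[0.035, 0.999, 0.001], [0.999, -0.035, 0.001], [0.001, 0.001, -1.0]]
wrist_force: [-0.9, 4.3, 5.9]
finger_gap: 0.194
grip_force: 25.0
```

>>> drive_tool:
  moves: [0,0.2,0,0,0,0.2,0,0,0,0,0,0]

```text
time: 58.65
ee_pos: [0.5815, 0.0027, 0.0333]
tcp_rot: [[0.035, 0.999, -0.006], [0.999, -0.035, 0.001], [0.001, -0.006, -1.0]]
wrist_force: [-8.6, 2.4, 15.3]
finger_gap: 0.195
grip_force: 25.0
```

>>> drive_tool:
  moves: [0,-0.3,0,0,0,0,0,0]

```text
time: 58.82
ee_pos: [0.5817, 0.0027, 0.0333]
tcp_rot: [[0.035, 0.999, -0.0], [0.999, -0.035, 0.001], [0.001, -0.0, -1.0]]
wrist_force: [-3.1, 4.4, 7.7]
finger_gap: 0.194
grip_force: 25.0
```

>>> drive_tool:
  moves: [0,0,0,0,0,0,0,0,0,0,0,0,0,0,0,0,0,0,-2,0,0,0,-3,0,0,0,-3,0,0,0,-3,0,0,-3,-2,0,0,-3,0,0]
  hand: 4

```text
time: 59.65
ee_pos: [0.5264, 0.0031, 0.1668]
tcp_rot: [[0.035, 0.999, 0.009], [0.999, -0.035, -0.001], [-0.001, 0.009, -1.0]]
wrist_force: [-0.1, -0.5, -0.0]
finger_gap: 0.455
grip_force: 0.0
```

>>> drive_tool:
  moves: [0,-3,0,0,0,-3,0,0,-2,-1,0,0,-3,0,0,0,-3,0,0,0,0,0,0,0,0,0,0,0]

```text
time: 60.23
ee_pos: [0.4495, -0.0749, 0.1626]
tcp_rot: [[0.038, 0.999, 0.0], [0.999, -0.038, -0.0], [-0.0, 0.0, -1.0]]
wrist_force: [0.1, 0.7, -0.4]
finger_gap: 0.457
grip_force: 0.0
```

Run:
```python
from h import *
im=grab("top");s=grab("side");print(bot.get_obs()["ee_pos"],bot.get_obs()["time"])
cv2.imwrite("pics/fin.png",np.hstack([cv2.resize(im[140:340,90:290],None,fx=2,fy=2),cv2.resize(s[140:340,190:390],None,fx=2,fy=2)]))
print(blobs(im,(110,220,200,300),thr=185))
for b in blobs(im,(110,220,200,300),thr=185):print(onz("top",b[0],.032))
```

```text
[ 0.4493 -0.0733  0.1624] 60.3333
[(array([167.08, 255.51]), np.int32(281), [array([17. , 16.6]), np.float64(5.7)]), (array([135.71, 276.69]), np.int32(287), [array([16.8, 17.1]), np.float64(6.3)])]
[0.4996 0.2734 0.032 ]
[0.4464 0.3445 0.032 ]
```

View pics/fin.png

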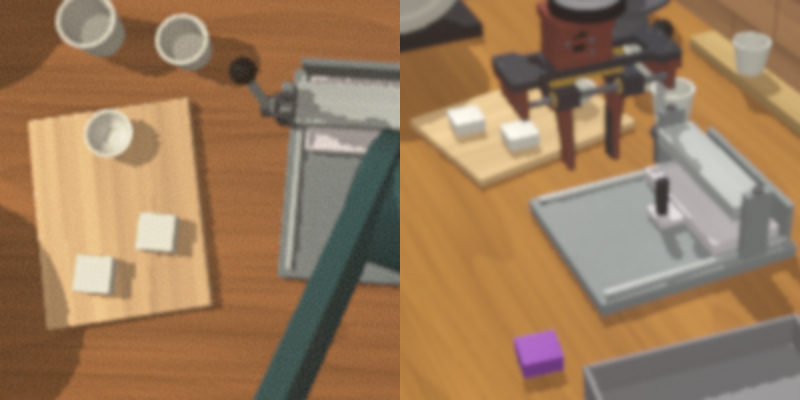

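Both tiles lie flat on the board, the dish is standing, the lever is upright and the empty bed is home.

```bash
python3 -c "
from workcell import bot
print(bot.hand_in())"
```

```text
the job is handed in; nothing more can be done
None
```

The job is handed in at about 60 s: both tiles present were stamped together and now lie flat and unstacked on the ware board, the empty bed is fully home with the lever back upright, the dish is standing, and the round piece and bell were never touched.

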